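# Hang a painted fan on the drying tree

### The job

The painted fan standing in the wooden rest is ready for curing. First turn the drying tree (the knob on its top is for this) until its one free branch points straight to the front edge of the table, the robot's side; then slide the fan's eye onto that branch and push it gently, never with more than 12 N, past the spring keeper, so that the keeper pops up behind it and holds it, and let go with that branch still at the front and the fan hanging still. Leave the wet fans on the tree and everything else on the table alone.

Things in the scene. Friction and masses are not known exactly. Their poses are not given: they have to be found in the camera images.
- stand: Foot of the drying tree: dark round foot 170 mm across, 22 mm high, with a 14 mm post, fixed to the table. Origin on the vertical turning axis at table level; it does not turn. Five level steel branches, 72 degrees apart, stand out from the hub above it, axes 180 mm above the table; four carry wet fans, one is empty.
- knob (a point): Round dark knob on top of the tree, turning with it: 35 mm across, 206 to 234 mm above the table, on the turning axis; this point is on the axis 220 mm above the table.
- tree (a joint): Turn of the tree about the vertical, rad, growing counter-clockwise seen from above, no end stops. At 0 (and 6.28) the free branch points straight to the front (-x, towards the robot); at 1.57 to -y, at 3.14 to +x. It stays where it is left; friction about 0.15 N m (about 1 N at a branch's end).
- branch_tip (a point): Outer end of the free branch, on its axis, 144 mm from the turning axis: a steel rod 6 mm thick, end rounded. x of this frame points along the branch to the hub, z up. A brass stop collar (14 mm across) is clamped on the rod by hand, its outer face 45 to 70 mm in from the tip, different every time: find it by feel.
- keeper (a joint): Sprung steel leaf in the top of the free branch, rad: 0 = up, 0.18 = pressed down flush. 4 mm wide, it rises from a slot in the rod 32 mm outside the collar face and slopes up inwards to 6 mm above the rod, ending 10 mm before the collar. An eye slid inwards over it meets about 1 to 6 N, then it snaps up behind the eye; up to 2 mm further in the eye meets the rigid collar: stop there.
- fan: The fan to hang, upright, eye on top, 60 to 100 g: a rounded-square leaf 50 wide (y), 54 high (z), 6 mm thick (x) with white painted faces to +x and -x, a 10 mm wide wooden handle, and a flat-sided square brass eye plate (the place to hold it) 22 wide (y), 22 high (z), 8 mm thick (x). Origin: centre of the leaf's lower edge; z up the handle. Same front and back.
- fan_eye (a point): Centre of the fan's eye, a round hole 11 mm across running along the fan's x through the eye plate, 98 mm above the fan's origin. Same axes as the fan.
- rest: Wooden rest block 76 x 84 mm and 40 mm high, fixed, with two parallel slots 40 mm apart (7.8 mm wide, 52.5 mm long along its y, floor 12 mm above the table); the fan stands in one of them, a handleless blank in the other. Origin under its centre.
- blank: Unpainted fan leaf without handle, 50 x 54 x 6 mm, standing in the other slot of the rest; leave it.
- hung1: Wet fan on the tree, like the fan to hang; it swings about its branch. Hangs on the next branch counter-clockwise (seen from above) from the free one. Origin: its eye, on its branch 85 to 98 mm from the turning axis; its leaf ends 100 mm below.
- hung2: Wet fan on the second branch counter-clockwise from the free one; as hung1.
- hung3: Wet fan on the third branch counter-clockwise from the free one; as hung1.
- hung4: Wet fan on the fourth branch counter-clockwise from the free one; as hung1.
- resin: Small black bottle, 28 mm across, 68 mm high. Origin under its centre.
- varnish: Small glass bottle, 24 mm across, 60 mm high. Origin under its centre.
- dish: Clear shallow dish, 80 mm across, 14 mm high. Origin under its centre.
- palette: Round white paint palette, 84 mm across, 8 mm high. Origin under its centre.
- brush: Fine paint brush with blue handle, about 173 mm long, 7 mm thick, lying on the table along its x. Origin under its middle.
- tissues: Packet of tissues, 60 x 105 mm, 30 mm high. Origin under its centre.
Not all that is in view belongs to the job. What is shaped like the fan but black or blue is not meant.

How it is judged (in metres and radians):
On the way:
1. the free branch has been turned to point to the front (within 0.2 rad), with the fan not yet on it ((value of joint tree between -0.2 and 0.2 rad or value of joint tree between 6.083 and 6.483 rad) and distance between fan_eye and branch_tip above 0.09 m), for 0.3 s.
At the end, for the whole second after the job is handed in: The fan hangs upright (within 0.35 rad), at rest, by its eye on the rod of the free branch (eye centre 1.5 to 6 mm below the rod's axis, 38.5 to 68 mm in from the tip), between collar and keeper, the keeper up (below 0.03 rad), that branch still pointing to the front within 0.3 rad (x of fan_eye in the frame of branch_tip between 0.0385 and 0.068 m and y of fan_eye in the frame of branch_tip between -0.006 and 0.006 m and z of fan_eye in the frame of branch_tip between -0.006 and -0.0015 m and value of joint keeper below 0.03 rad and angle between fan's own z axis and vertical below 0.35 rad and linear speed of fan below 0.08 m/s and (value of joint tree between -0.3 and 0.3 rad or value of joint tree between 5.983 and 6.583 rad)); the robot touches nothing.
It fails at once if the fan is pressed against the tree with more than 12 N (contact force between fan and stand above 12 N).
It fails at once if a wet fan on the tree is touched with more than 1 N (contact force between anything else and hung1 above 1 N or contact force between anything else and hung2 above 1 N or contact force between anything else and hung3 above 1 N or contact force between anything else and hung4 above 1 N).
It fails at once if a thing on the table is moved by more than 30 mm (distance of any of blank, resin, varnish, dish, palette, brush, tissues from where it was at the start of the episode above 0.03 m).
It also fails if it takes over 72 s, if anything falls off the work surface, if the arm or the gripper's body presses on something with over 40 N, if the wrist force passes 120 N, or if a joint passes its speed limit or range.

### The arm

A 6-joint arm with a two-finger parallel gripper is mounted at the origin on the work surface. World frame = base frame: x ahead of the robot, y to its left, z up, the work surface at z = 0. Lengths are in mm, angles in rad, forces in N, time in s.
With the tool pointing down it reaches from about 325 to 775 mm from the base axis. Payload 5.5 kg.
Tool frame: the origin (TCP) lies at the very end of the fingers, on their centre line; the grasp point (between the pads) lies 19 mm behind it (ctrl.tcp_to_grasp is the distance from the TCP to the grasp point, in mm); z points along the fingers, y is the direction in which the jaws open and shut (so a half turn about z gives the same grasp; the last joint's range is limited). The gripper opens to 88 mm and grips with 3 to 60 N. Pads are 20 mm wide; open, the fingers measure 115 mm over their backs; the gripper's body (75 mm by 178 mm) begins 61 mm behind the grasp point.
Start: joints at [1.207, 0.091, 1.231, -0, 1.82, -0.057], TCP at [181.21, 571.996, 183.931] pointing down, gripper open.
Joint ranges: [-2.87, 2.87], [-0.86, 2.18], [0.17, 2.46], [-1.51, 4.65], [0.06, 2.69], [-2.65, 2.65]. Speed limits (rad/s): [2.57, 2.57, 3.01, 3.14, 3.14, 3.14].

### API

Orientations are given as a unit quaternion [w, x, y, z].
In Python, from bench import ctrl gives the robot as it stands.
- The arm moves only by the tool send_rows, never from a script. Its argument "moves" is a list that holds one entry, the list of rows, each a list of 7 numbers: the shift along the tool's x, y, z in cm, then the turn, a rotation vector about the tool's x, y, z in degrees, then the closure, from 0 (fully open) to 1 (shut). In form: [[[tx, ty, tz, rx, ry, rz, gripper], ...]]. A call has 1 to 12 rows; each row is the pose to reach, as a shift and turn from the pose commanded when the call began, along the tool's axes at that moment; what a row does not reach only later rows make up. A row lasts 1/12 s, in which the tool goes at most 41.7 mm and 7.16 degrees, less where a joint would pass 70% of its speed; a pose out of reach is approached as far as the arm can. A call with a gripper value outside its range is refused whole. The fingers move at their own pace and stop on an object; "squeeze" is the grip in N (left out, the last holds). Time passes only in rows, so rows that repeat a pose let the fingers close. It gives the time, the measured TCP pose, the force and the opening at its end, in the units of the state.
- ctrl.get_state(): the state, without advancing time (a new reading comes with each control period).
- ctrl.snapshot(name): name is "scene" or "top" or "wrist"; returns a dict with "color" (400x640x3 uint8, red, green, blue), "mtx" (3x3 intrinsics, pixels), "R" (3x3) and "t" (3): a world point X has camera coordinates R X + t; the wrist camera has in their place "tool_from_camera" (4x4, takes a point from camera to tool coordinates, whose origin is the TCP and whose axes are the flange's). Camera axes: x right, y down, z forward; pixel columns grow to the right and rows downward; lengths in mm; the calibration is good to about 2 mm. A picture is of the moment at which its call begins: read the wrist's pose just before it. There is no depth.
- ctrl.sign_off(): hands the job in, once; it reports no verdict.
The state is a dict: "time_s": time; "joints": joint angles; "joint_vel": joint speeds; "joint_efforts": joint torques, N m; "tool_pos": TCP position; "ee_rot": TCP orientation; "wrist_force": force on the tool from outside, world axes, zero at the start; "moment": the same for the moment, N m; "gripper_width": finger opening in mm.
Only numpy, scipy, OpenCV 4.12 (cv2) and the standard library are available. Lean on these libraries where they do the work, as an engineer would, in place of code of your own. Each camera call takes 0.05 s, during which the arm holds its last target.

## Working session

There is one attempt and no reset: what is moved stays moved. The work goes in short steps, Python scripts to look and compute and a tool call to move; the robot and the scene stay as the last step left them, time stands still between calls to the robot, and variables do not carry over. Pictures are saved under pics/ and viewed, and the job is handed in when it is done.

Besides the shell and the picture viewer there is one more tool, called after ">>>" as name(argument=value, ...), one argument or row to a line, values as JSON. send_rows: Moves the arm, as the interface text tells. Its arguments: {"type":"object","properties":{"moves":{"type":"array","items":{"type":"array","items":{"type":"array","items":{"type":"number"}}}},"squeeze":{"type":"number"}},"required":["moves"]}

```bash
ls; mkdir -p pics; python3 - <<'E'
from bench import ctrl
import cv2, numpy as np
s=ctrl.get_state(); print(s)
for n in ["scene","top","wrist"]:
    d=ctrl.snapshot(n); cv2.imwrite(f"pics/{n}0.png",d["color"][:,:,::-1]); np.savez(f"pics/{n}0.npz",**d)
    print(n,{k:np.round(v,3).tolist() for k,v in d.items() if k!="color"})
print(ctrl.tcp_to_grasp)
E
```

```text
pics
{'time_s': 0.0, 'joints': array([ 1.20732268e+00,  9.18383133e-02,  1.23189836e+00,  2.86256698e-05,
        1.81979276e+00, -5.67173376e-02]), 'joint_vel': array([-7.47355880e-05,  2.40888634e-04, -1.40066199e-03,  2.23256989e-04,
       -5.49022582e-04, -2.56546646e-04]), 'joint_efforts': array([-1.67165163e-04, -4.46475363e+01, -4.06426263e+01,  6.96742628e-02,
        3.00255138e-02, -1.51591412e-04]), 'tool_pos': array([181.04802286, 571.63791135, 182.81221407]), 'ee_rot': array([-2.15529938e-04,  1.52773951e-01,  9.88260685e-01, -9.44199001e-04]), 'wrist_force': array([-0.72723079,  0.56617228,  0.28032227]), 'moment': array([ 0.02285715, -0.00699816,  0.03096742]), 'gripper_width': 87.65581210776851}
scene {'mtx': [[367.918, 0.0, 320.543], [0.0, 367.918, 196.011], [0.0, 0.0, 1.0]], 'R': [[0.086, 0.996, 0.019], [0.657, -0.042, -0.753], [-0.749, 0.078, -0.658]], 't': [19.358, -234.12, 1300.64]}
top {'mtx': [[518.507, 0.0, 327.795], [0.0, 518.507, 196.371], [0.0, 0.0, 1.0]], 'R': [[-0.006, -1.0, 0.024], [-0.995, 0.004, -0.102], [0.102, -0.025, -0.994]], 't': [-62.433, 561.231, 1309.644]}
wrist {'mtx': [[303.138, 0.0, 321.919], [0.0, 303.138, 202.664], [0.0, 0.0, 1.0]], 'tool_from_camera': [[0.001, -0.967, -0.253, 68.233], [1.0, 0.001, -0.0, -0.372], [0.0, -0.253, 0.967, -200.588], [0.0, 0.0, 0.0, 1.0]]}
18.700000000000003
```

View pics/scene0.png

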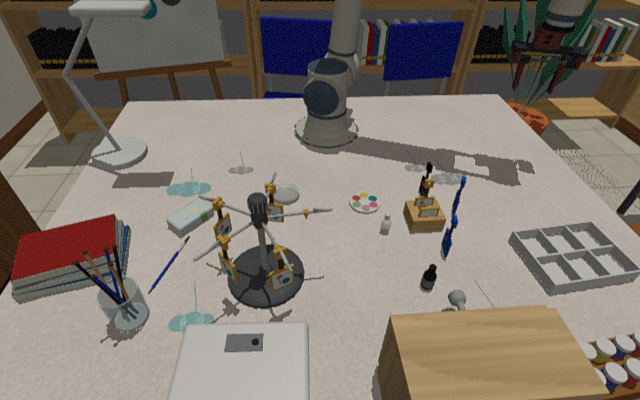

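View pics/top0.png

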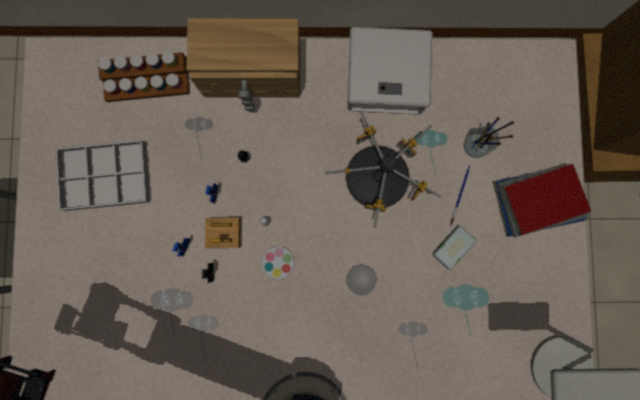

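View pics/wrist0.png

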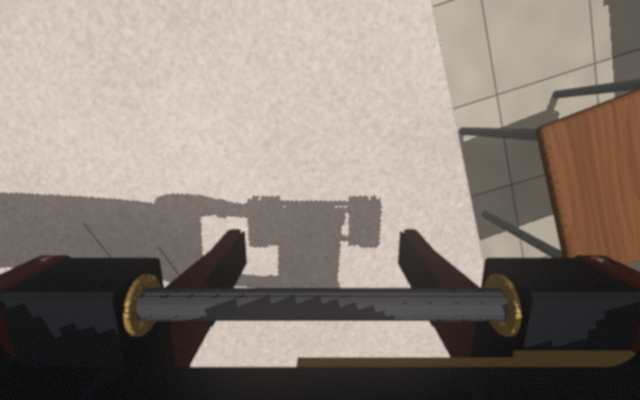

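```bash
python3 - <<'E'
import cv2
a=cv2.imread("pics/top0.png"); cv2.imwrite("pics/t1.png",cv2.resize(a[100:240,310:450],None,fx=4.2,fy=4.2,interpolation=cv2.INTER_CUBIC))
cv2.imwrite("pics/t2.png",cv2.resize(a[160:300,160:310],None,fx=4,fy=4,interpolation=cv2.INTER_CUBIC))
a=cv2.imread("pics/scene0.png"); cv2.imwrite("pics/s1.png",cv2.resize(a[160:310,190:350],None,fx=4,fy=4,interpolation=cv2.INTER_CUBIC))
cv2.imwrite("pics/s2.png",cv2.resize(a[150:300,370:500],None,fx=4,fy=4,interpolation=cv2.INTER_CUBIC))
E
```

```text
(no output)
```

View pics/t1.png

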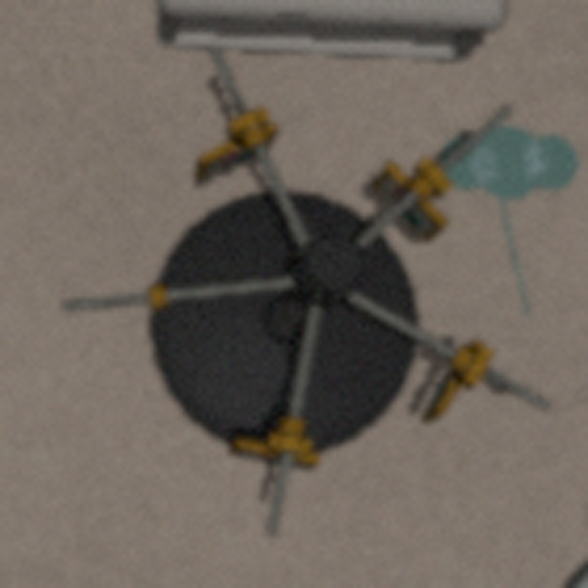

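View pics/t2.png

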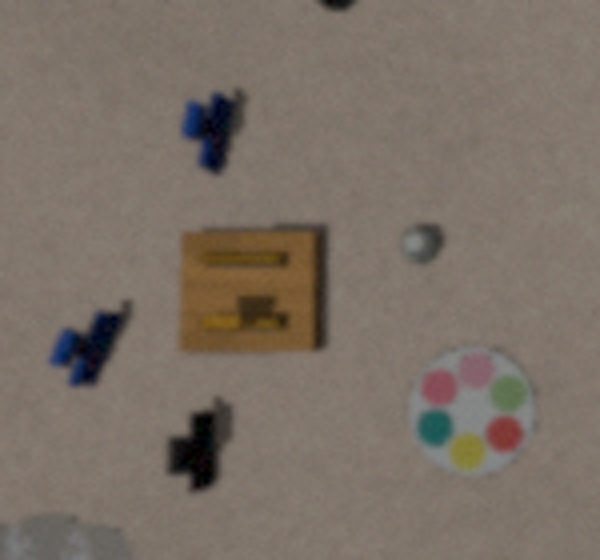

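View pics/s1.png

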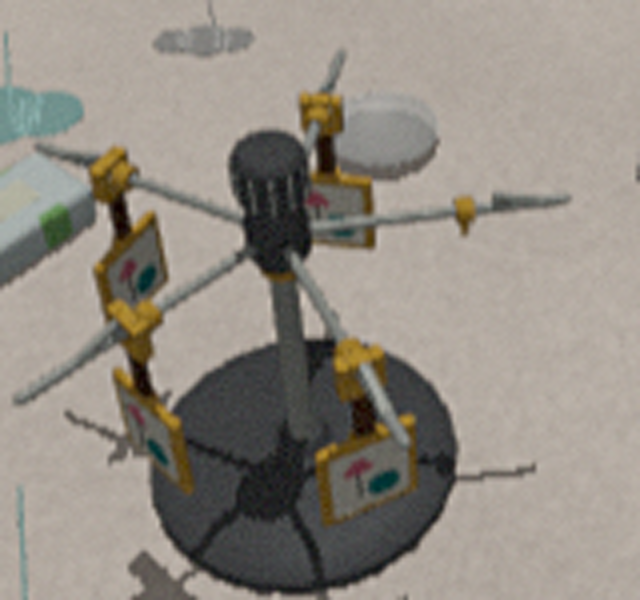

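View pics/s2.png

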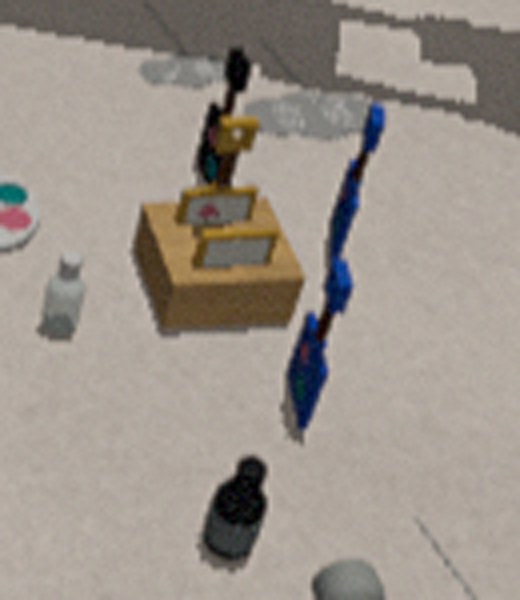

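```bash
cat > h.py <<'E'
import numpy as np, json, cv2, os
from scipy.spatial.transform import Rotation as Ro
def cam(n,d=None):
    return d if d is not None else dict(np.load(f"pics/{n}.npz"))
def back(d,uv,z,T=None):
    "pixel to world at height z"
    r=np.linalg.inv(d["mtx"])@np.array([uv[0],uv[1],1.])
    if T is None: R=d["R"];t=d["t"]; o=-R.T@t; v=R.T@r
    else: v=T[:3,:3]@r; o=T[:3,3]
    return o+v*(z-o[2])/v[2]
def proj(d,X,T=None):
    if T is None: c=d["R"]@np.array(X)+d["t"]
    else: c=T[:3,:3].T@(np.array(X)-T[:3,3])
    p=d["mtx"]@c; return p[:2]/p[2]
def q2R(q): return Ro.from_quat([q[1],q[2],q[3],q[0]]).as_matrix()
def wristT(d,s):
    M=np.eye(4); M[:3,:3]=q2R(s["ee_rot"]); M[:3,3]=s["tool_pos"]; return M@d["tool_from_camera"]
def tri(rays):
    A=np.zeros((3,3));b=np.zeros(3)
    for d,uv,T in rays:
        r=np.linalg.inv(d["mtx"])@np.array([uv[0],uv[1],1.])
        if T is None: o=-d["R"].T@d["t"]; v=d["R"].T@r
        else: o=T[:3,3]; v=T[:3,:3]@r
        v/=np.linalg.norm(v); P=np.eye(3)-np.outer(v,v); A+=P;b+=P@o
    return np.linalg.solve(A,b)
# commanded-pose tracking
F="cmd.json"
def getc():
    c=json.load(open(F)); return np.array(c["p"]),np.array(c["R"])
def setc(p,R): json.dump({"p":list(map(float,p)),"R":np.array(R).tolist()},open(F,"w"))
def apply(row):
    p,R=getc(); p2=p+R@(np.array(row[:3])*10); R2=R@Ro.from_rotvec(np.deg2rad(row[3:6])).as_matrix(); setc(p2,R2); return p2
def plan(target,yaw_y):
    "shift cm in tool axes & rotvec deg to reach TCP target with tool y at world angle yaw_y deg, pointing down"
    p,R=getc(); a=np.deg2rad(yaw_y); y=np.array([np.cos(a),np.sin(a),0]); z=np.array([0,0,-1.]); x=np.cross(y,z)
    Rt=np.stack([x,y,z],1); t=R.T@(np.array(target)-p)/10; w=np.rad2deg(Ro.from_matrix(R.T@Rt).as_rotvec())
    print("shift",np.round(t,2),"rot",np.round(w,2),"dist",np.linalg.norm(np.array(target)-p)); return t,w
E
python3 - <<'E'
from h import *
t=cam("top0");s=cam("scene0")
setc([181.21,571.996,183.931],q2R([-2.15e-4,.15277,.98826,0]))
print("R",getc()[1])
kn=back(t,(310+333/4.2,100+263/4.2),234); print("knob top",kn)
print("knob scene top", back(s,(190+268/4,160+150/4),234))
tip=back(t,(310+65/4.2,100+306/4.2),180);print("tip",tip, np.linalg.norm(tip[:2]-kn[:2]))
print("foot centre", back(t,(377.3,176.5),22))
col=back(t,(347.6,170.6),180);print("col",col,np.linalg.norm(col[:2]-kn[:2]),np.linalg.norm(col-tip))
print("tip scene",back(s,(190+568/4,160+199/4),180))
print("eye top",back(t,(160+257/4,160+301/4),121)); 
print("eye scene",back(s,(370+236/4,150+133/4),110))
print("eye tri", tri([(t,(160+257/4,160+302/4),None),(s,(370+237/4,150+118/4),None)]))
for c in [(182,230),(318,232),(181,350),(317,350)]: print("rest",back(t,(160+c[0]/4,160+c[1]/4),40))
E
```

```text
R [[-9.53322401e-01  3.01954003e-01 -4.24953267e-04]
 [ 3.01954003e-01  9.53322493e-01  6.56913269e-05]
 [ 4.24953267e-04 -6.56913269e-05 -9.99999908e-01]]
knob top [ 614.28282336 -196.42166588  234.        ]
knob scene top [ 616.28183419 -193.548107    234.        ]
tip [599.87413369 -56.53148739 180.        ] 140.6302683573015
foot centre [ 613.39127839 -195.25373697   22.        ]
col [ 604.98950629 -107.56524662  180.        ] 89.34108230156635 51.289488379869404
tip scene [600.74887044 -52.2131226  180.        ]
eye top [459.62058723 183.62089947 121.        ]
eye scene [447.90405245 208.63241774 110.        ]
eye tri [461.60720169 190.00670266 134.03805507]
rest [507.13543557 245.67700292  40.        ]
rest [505.44674344 159.73353577  40.        ]
rest [431.38219698 244.96863528  40.        ]
rest [430.84758404 159.54294601  40.        ]
```

```bash
python3 - <<'E'
from h import *
plan([430,185,290],90)
E
```

```text
shift [-35.4  -29.38 -10.62] rot [ -0.    -0.02 -17.58] dist 472.1366336951624
```

>>> send_rows(
  moves=[
    [[0,0,-4,0,0,0,0],[0,0,-8,0,0,0,0],[-35.4,-29.4,-10.6,0,0,-17.6,0],[-35.4,-29.4,-10.6,0,0,-17.6,0],[-35.4,-29.4,-10.6,0,0,-17.6,0],[-35.4,-29.4,-10.6,0,0,-17.6,0],[-35.4,-29.4,-10.6,0,0,-17.6,0],[-35.4,-29.4,-10.6,0,0,-17.6,0],[-35.4,-29.4,-10.6,0,0,-17.6,0],[-35.4,-29.4,-10.6,0,0,-17.6,0],[-35.4,-29.4,-10.6,0,0,-17.6,0],[-35.4,-29.4,-10.6,0,0,-17.6,0]],
  ],
)

```text
time_s: 1.15
tool_pos: [405.9, 221.0, 287.4]
ee_rot: [0.0, -0.0, 1.0, 0.0]
wrist_force: [0.3, 0.5, -0.5]
gripper_width: 87.7
```

>>> send_rows(
  moves=[
    [[-2.4,-3.6,0,0,0,0,0],[-2.4,-3.6,0,0,0,0,0],[-2.4,-3.6,0,0,0,0,0],[-2.4,-3.6,0,0,0,0,0]],
  ],
)

```text
time_s: 1.48
tool_pos: [429.3, 187.1, 287.1]
ee_rot: [-0.0, 0.0, 1.0, 0.0]
wrist_force: [-0.7, 0.3, -0.2]
gripper_width: 87.8
```

```bash
cat >> h.py <<'E'
def snapw(name):
    from bench import ctrl
    s=ctrl.get_state(); d=ctrl.snapshot("wrist"); T=wristT(d,s)
    cv2.imwrite(f"pics/{name}.png",d["color"][:,:,::-1]); np.savez(f"pics/{name}.npz",T=T,**d); return s,d,T
def snap(n,name):
    from bench import ctrl
    d=ctrl.snapshot(n); cv2.imwrite(f"pics/{name}.png",d["color"][:,:,::-1]); np.savez(f"pics/{name}.npz",**d); return d
def crop(name,x0,y0,x1,y1,f):
    a=cv2.imread(f"pics/{name}.png"); cv2.imwrite(f"pics/{name}_c{x0}_{y0}.png",cv2.resize(a[y0:y1,x0:x1],None,fx=f,fy=f,interpolation=cv2.INTER_CUBIC))
E
python3 - <<'E'
from h import *
s,d,T=snapw("w1"); print(s["tool_pos"],s["ee_rot"],s["joints"]); print(proj(d,[460,185,121],T))
E
```

```text
[429.26390268 187.05067612 287.13262777] [-3.86815579e-04  2.07945544e-04  9.99999894e-01  1.40421399e-04] [ 3.37830040e-01 -2.11892877e-01  1.33629268e+00  5.78345547e-04
  2.01782950e+00 -1.23230055e+00]
[320.8037066  205.25152234]
```

View pics/w1.png

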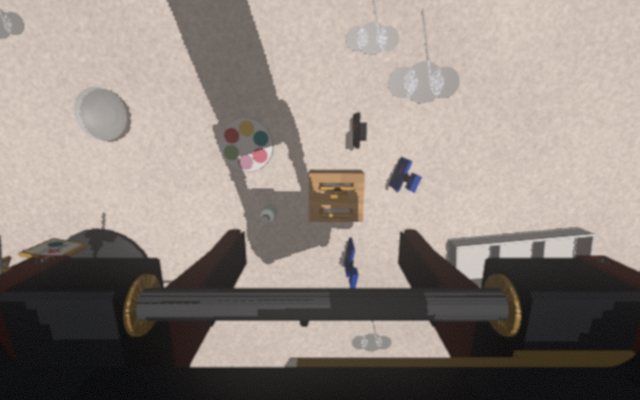

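```bash
python3 - <<'E'
from h import *
crop("w1",290,150,390,240,7)
d=cam("w1");T=d["T"]
s=cam("scene0");t=cam("top0")
print(proj(s,[455,202,121]),proj(t,[455,202,121]),proj(d,[455,202,121],T))
print(proj(s,[455,202,40]),proj(t,[455,202,40]),proj(d,[468,202,40],T))
E
```

```text
[428.20802221 181.69232166] [216.44349063 237.24546176] [334.4118481 201.3893592]
[421.55398979 206.13207955] [222.50135554 238.00922074] [332.21204033 196.44518119]
```

View pics/w1_c290_150.png

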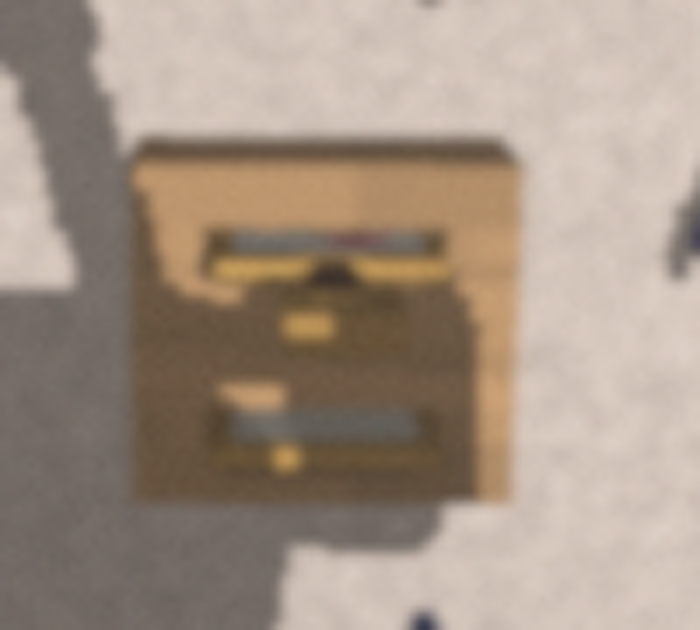

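```bash
python3 - <<'E'
from h import *
s,d,T=snapw("w2"); print(s["time_s"],s["tool_pos"],s["joint_vel"].round(4)); print(proj(d,[455,202,121],T))
s,d,T=snapw("w2"); print(s["time_s"],s["tool_pos"],s["joint_vel"].round(4)); print(proj(d,[468,202,40],T))
crop("w2",290,150,390,240,7)
E
```

```text
1.5333 [428.98361633 187.6742315  287.27225002] [ 0.0243 -0.0036 -0.0004 -0.0019  0.0009 -0.0028]
[333.87136395 201.55167798]
1.5833 [428.81522855 188.05153959 287.39479905] [ 0.014  -0.0014  0.0003 -0.0031 -0.0003 -0.0018]
[331.46611657 196.62103693]
```

View pics/w2_c290_150.png

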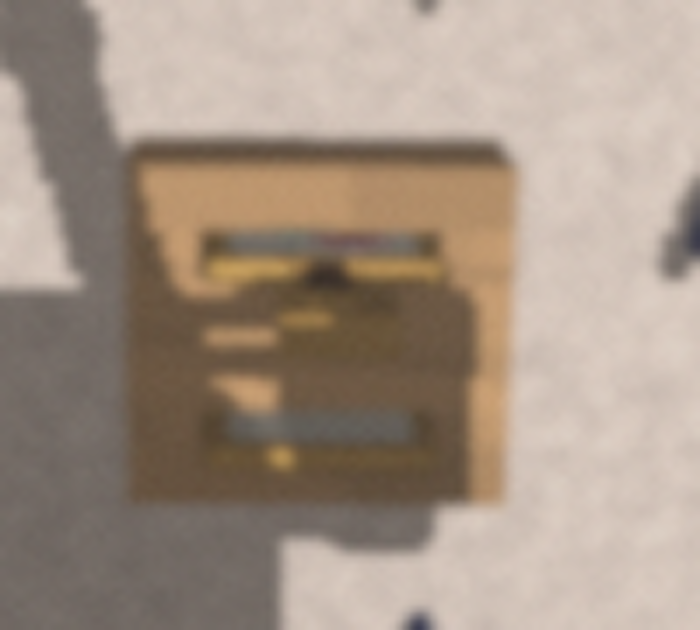

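```bash
python3 - <<'E'
from h import *
s=cam("scene0");t=cam("top0");w=cam("w2")
for c in [(142,205),(262,200),(302,278),(160,290)]: print("scene",back(s,(370+c[0]/4,150+c[1]/4),40).round(1))
for c in [(182,230),(318,232),(181,350),(317,350)]: print("top",back(t,(160+c[0]/4-.4,160+c[1]/4-.4),40).round(1))
for c in [(132,160),(515,160),(502,500),(130,500)]: print("wrist",back(w,(290+c[0]/7,150+c[1]/7),40,w["T"]).round(1))
E
```

```text
scene [433.7 165.3  40. ]
scene [434.1 245.9  40. ]
scene [507.  247.4  40. ]
scene [511.3 156.   40. ]
top [508.2 246.7  40. ]
top [506.5 160.8  40. ]
top [432.4 246.   40. ]
top [431.9 160.6  40. ]
wrist [431.7 167.9  40. ]
wrist [431.5 249.4  40. ]
wrist [507.5 249.4  40. ]
wrist [507.7 166.9  40. ]
```

```bash
python3 - <<'E'
from h import *
from bench import ctrl
s=ctrl.get_state(); print(s["tool_pos"])
setc(s["tool_pos"]+[0,0,1],q2R(s["ee_rot"])); plan([615,-195,300],0)
E
```

```text
[428.77988057 188.19797325 287.44992932]
shift [-18.52 -38.37  -1.17] rot [ 1.000e-02 -1.000e-02  9.016e+01] dist 426.2065505290645
```

>>> send_rows(
  moves=[
    [[-9,-19,-1.2,0,0,40,0.3],[-18.5,-38.4,-1.2,0,0,90,0.3],[-18.5,-38.4,-1.2,0,0,90,0.3],[-18.5,-38.4,-1.2,0,0,90,0.3],[-18.5,-38.4,-1.2,0,0,90,0.3],[-18.5,-38.4,-1.2,0,0,90,0.3],[-18.5,-38.4,-1.2,0,0,90,0.3],[-18.5,-38.4,-1.2,0,0,90,0.3],[-18.5,-38.4,-1.2,0,0,90,0.3],[-18.5,-38.4,-1.2,0,0,90,0.3],[-18.5,-38.4,-1.2,0,0,90,0.3],[-18.5,-38.4,-1.2,0,0,90,0.3]],
  ],
)

```text
time_s: 2.63
tool_pos: [615.8, -198.6, 296.4]
ee_rot: [-0.002, 0.684, 0.729, -0.001]
wrist_force: [-0.7, 0.5, 0.6]
gripper_width: 61.7
```

```bash
python3 - <<'E'
from h import *
from bench import ctrl
s=ctrl.get_state(); print(s["tool_pos"],s["ee_rot"],s["joint_vel"].round(3))
setc(s["tool_pos"]+[0,0,1],q2R(s["ee_rot"])); plan([615,-195,300],0)
E
```

```text
[ 615.79072725 -198.55877448  296.41640611] [-0.00170275  0.68420776  0.72928456 -0.00093117] [ 0.04  -0.055  0.03   0.017  0.011  1.508]
shift [ 0.36 -0.06 -0.26] rot [-0.21 -0.06  3.65] dist 4.468230384286386
```

>>> send_rows(
  moves=[
    [[0,0,0,0,0,0,0.3],[0,0,0,0,0,0,0.3],[0,0,0,0,0,0,0.3]],
  ],
)

```text
time_s: 2.88
tool_pos: [614.8, -195.5, 299.9]
ee_rot: [0.0, 0.679, 0.734, 0.0]
wrist_force: [0.2, -0.4, 0.6]
gripper_width: 61.7
```

```bash
python3 - <<'E'
from h import *
s,d,T=snapw("w3"); print(s["tool_pos"],s["ee_rot"],s["joint_vel"].round(3), s["joints"][5])
print(proj(d,[615,-195,234],T),proj(d,[600,-54,180],T))
setc(s["tool_pos"]+[0,0,1],q2R(s["ee_rot"])); plan([615,-195,300],0)
E
```

```text
[ 614.82559647 -195.45825962  299.93006035] [3.16973663e-04 6.79365129e-01 7.33800303e-01 1.88713792e-04] [-0.002 -0.011  0.002 -0.002  0.001  0.012] -0.437540961501634
[321.58263801 200.5161376 ] [317.35358296  43.70947194]
shift [0.04 0.02 0.09] rot [0.04 0.01 4.41] dist 1.0513946587438834
```

View pics/w3.png

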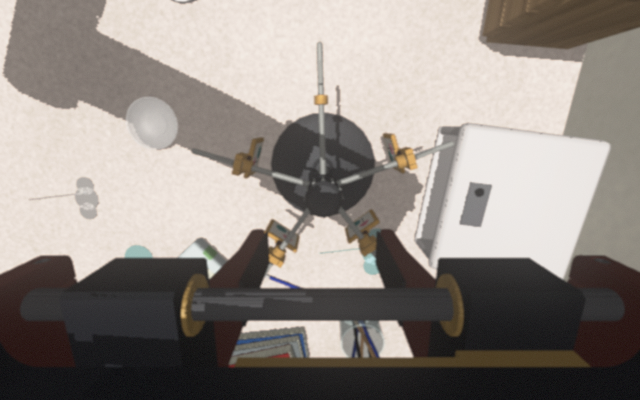

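```bash
python3 - <<'E'
from h import *
crop("w3",250,30,400,250,3.4) 
a=cv2.imread("pics/w3.png"); a=cv2.convertScaleAbs(a[140:230,270:380],alpha=2.2,beta=20); cv2.imwrite("pics/w3k.png",cv2.resize(a,None,fx=7,fy=6.5,interpolation=cv2.INTER_CUBIC))
E
```

```text
(no output)
```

View pics/w3k.png

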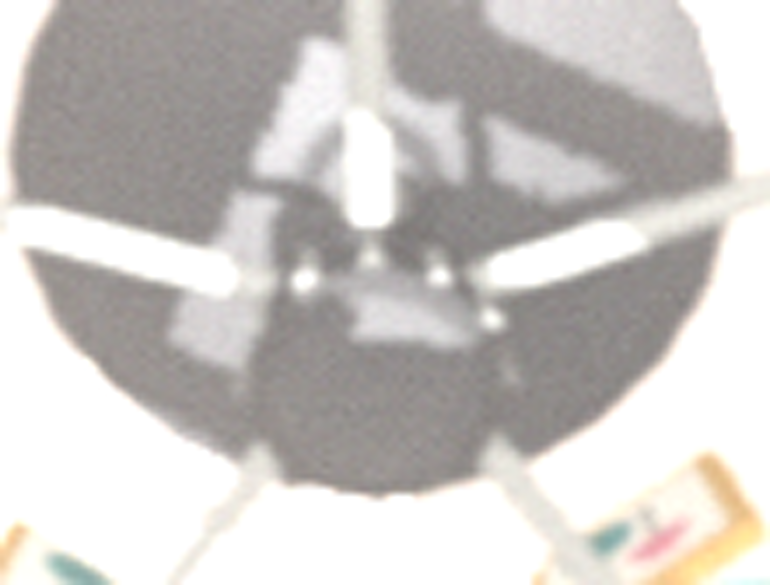

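>>> send_rows(
  moves=[
    [[0,0,3,0,0,0,0.3],[0,0,6,0,0,0,0.3],[0,0,8,0,0,0,0.3],[0,0,8.8,0,0,0,0.35],[0,0,8.8,0,0,0,0.45],[0,0,8.8,0,0,0,0.55],[0,0,8.8,0,0,0,0.7],[0,0,8.8,0,0,0,0.7],[0,0,8.8,0,0,0,0.7],[0,0,8.8,0,0,0,0.7]],
  ],
  squeeze=25,
)

```text
time_s: 3.77
tool_pos: [615.0, -197.2, 212.6]
ee_rot: [0.001, 0.681, 0.732, 0.0]
wrist_force: [0.5, -0.3, 0.6]
gripper_width: 26.8
```

```bash
python3 - <<'E'
from h import *
s,d,T=snapw("w4"); print(s["tool_pos"],s["gripper_width"],s["wrist_force"],s["moment"])
snap("scene","s4"); snap("top","t4"); crop("s4",180,130,350,310,4); crop("t4",310,80,470,240,4)
E
```

```text
[ 614.95604695 -197.19987546  212.58986833] 26.80456371563608 [ 0.5298385  -0.34883766  0.58326663] [-0.09147678  0.10541965  0.01187822]
```

View pics/s4_c180_130.png

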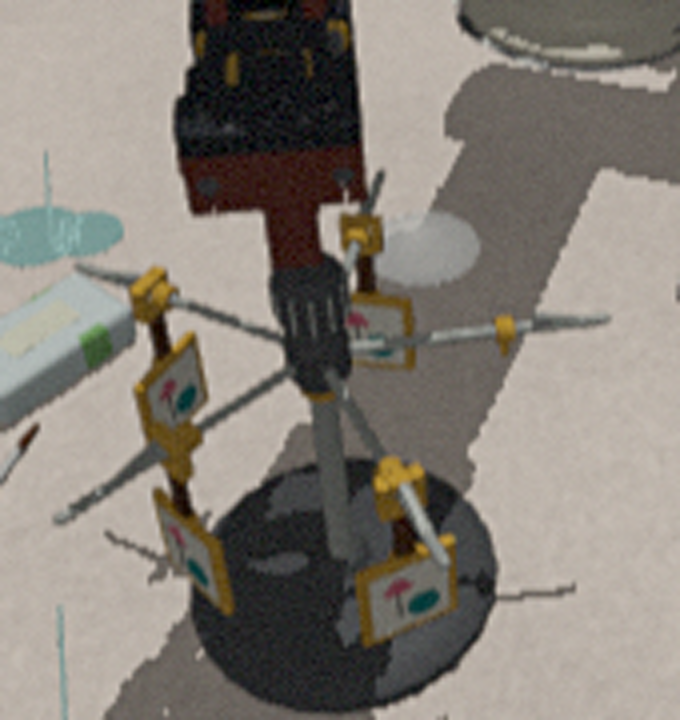

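View pics/w4.png

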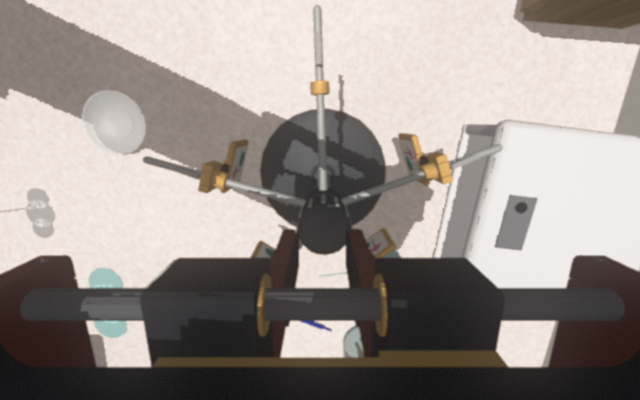

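```bash
python3 - <<'E'
from h import *
d=cam("w4");T=d["T"]
for z in (180,206,234): print(z,proj(d,[615,-195,z],T),proj(d,[615,-177,z],T),proj(d,[615+17.5,-195,z],T))
print("tcp",proj(d,[615,-197,212.6],T), "collar",proj(d,[605,-106,180],T),"tip",proj(d,[600,-53,180],T))
a=cv2.imread("pics/w4.png"); a=cv2.convertScaleAbs(a[180:270,260:390],alpha=2.2,beta=20); cv2.imwrite("pics/w4k.png",cv2.resize(a,None,fx=6,fy=6,interpolation=cv2.INTER_CUBIC))
E
```

```text
180 [321.52381048 208.66556148] [323.16322426 186.63791408] [343.33099217 210.16342607]
206 [321.54879679 218.58164635] [323.3826736  194.16097396] [345.87728144 220.23664906]
234 [321.58309936 232.19499154] [323.6855416  204.54375331] [349.37157435 234.06021269]
tcp [321.35103531 224.19878104] collar [316.52915198  89.78519475] tip [314.43336748   6.63767496]
```

View pics/w4k.png

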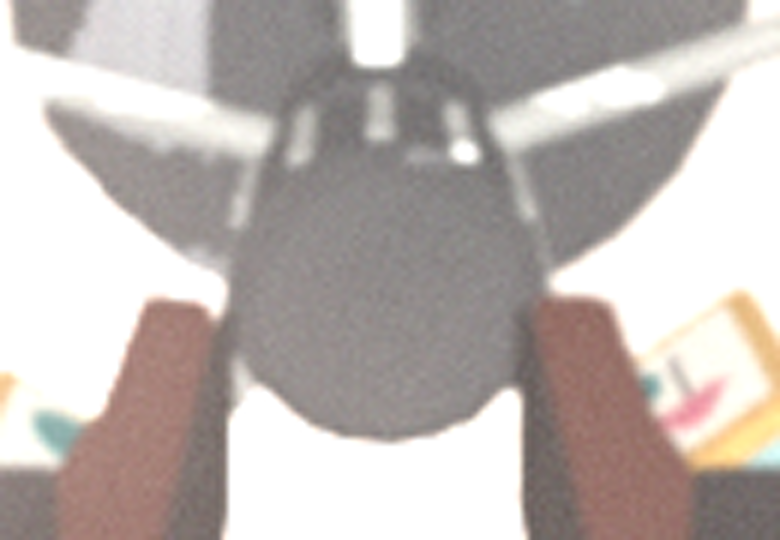

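View pics/t4_c310_80.png

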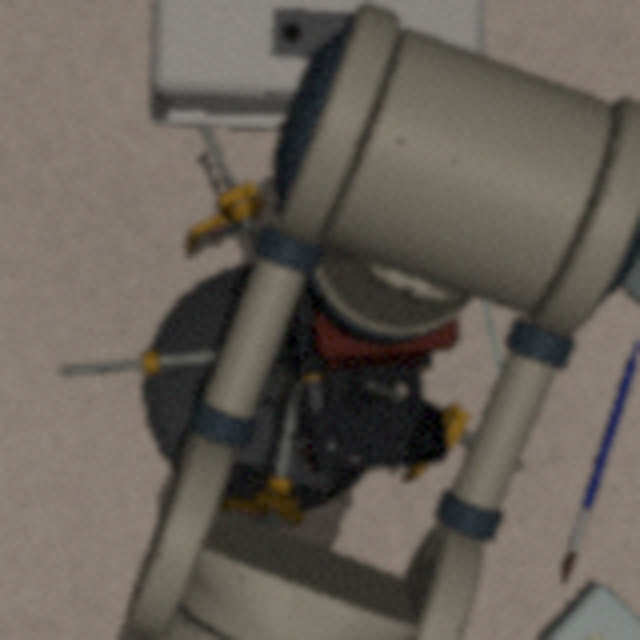

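```bash
python3 - <<'E'
from h import *
s=cam("s4");
for p in ([615,-197,212.6],[628,-197,212.6],[628,-187,212.6],[628,-207,212.6],[628,-197,234],[628,-197,254],[615,-195,234],[615,-195,206],[615,-195,180]):
    q=proj(s,p); print(p,q,(q-[180,130])*4)
E
```

```text
[615, -197, 212.6] [256.24087362 205.74949824] [304.96349447 302.99799296]
[628, -197, 212.6] [255.92465085 210.54408844] [303.69860341 322.17635378]
[628, -187, 212.6] [261.42157681 210.2974478 ] [325.68630726 321.18979122]
[628, -207, 212.6] [250.41505618 210.79129751] [281.66022473 323.16519006]
[628, -197, 234] [254.77927262 201.88610121] [299.11709048 287.54440485]
[628, -197, 254] [253.66381635 193.454296  ] [294.65526539 253.81718399]
[615, -195, 234] [256.22646928 197.06997833] [304.9058771 268.2799133]
[615, -195, 206] [257.65546593 208.29294902] [310.62186374 313.17179608]
[615, -195, 180] [258.91565233 218.19012754] [315.66260934 352.76051015]
```

```bash
python3 - <<'E'
import cv2
a=cv2.imread("pics/s4.png"); a=cv2.convertScaleAbs(a[170:240,225:295],alpha=2.2,beta=25); cv2.imwrite("pics/s4k.png",cv2.resize(a,None,fx=8.5,fy=8.5,interpolation=cv2.INTER_CUBIC))
E
```

```text
(no output)
```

View pics/s4k.png

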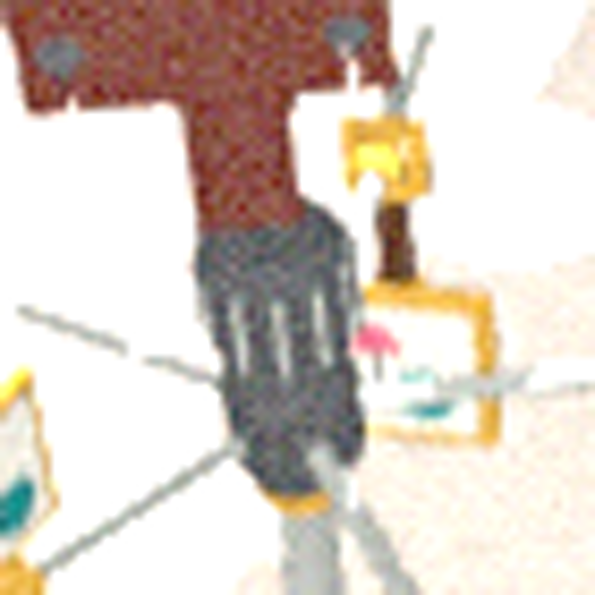

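```bash
python3 - <<'E'
import cv2
a=cv2.imread("pics/w1.png"); a=cv2.convertScaleAbs(a[190:310,170:270],alpha=1.8,beta=30); cv2.imwrite("pics/w1k.png",cv2.resize(a,None,fx=5,fy=5,interpolation=cv2.INTER_CUBIC))
a=cv2.imread("pics/scene0.png"); a=cv2.convertScaleAbs(a[0:120,480:640],alpha=1.8,beta=30); cv2.imwrite("pics/s0k.png",cv2.resize(a,None,fx=5,fy=5,interpolation=cv2.INTER_CUBIC))
E
python3 - <<'E'
from h import *
s=cam("scene0"); 
for z in (183,202,224,263): print(z,[(proj(s,[181+k*.302,572+k*.953,z])-[480,0])*5 for k in (-44,44)])
E
```

```text
183 [array([151.83854846, 503.10242657]), array([309.44888003, 520.85077481])]
202 [array([163.41707451, 473.30903962]), array([323.01384721, 490.89187615])]
224 [array([177.16215474, 437.94076458]), array([339.12209752, 455.31601131])]
263 [array([202.4658935, 372.8302249]), array([368.79055447, 389.7917617 ])]
```

View pics/w1k.png

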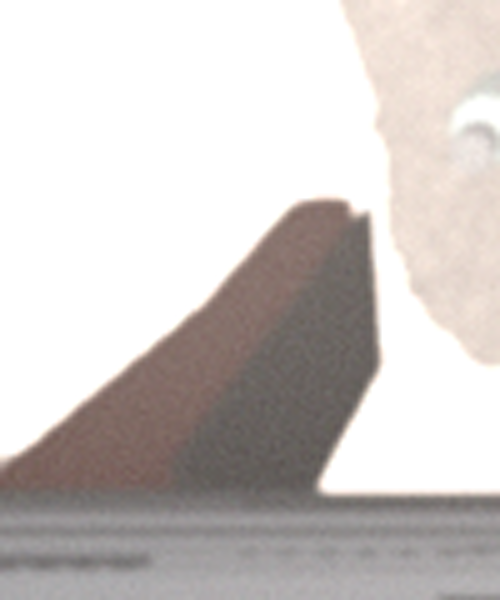

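View pics/s0k.png

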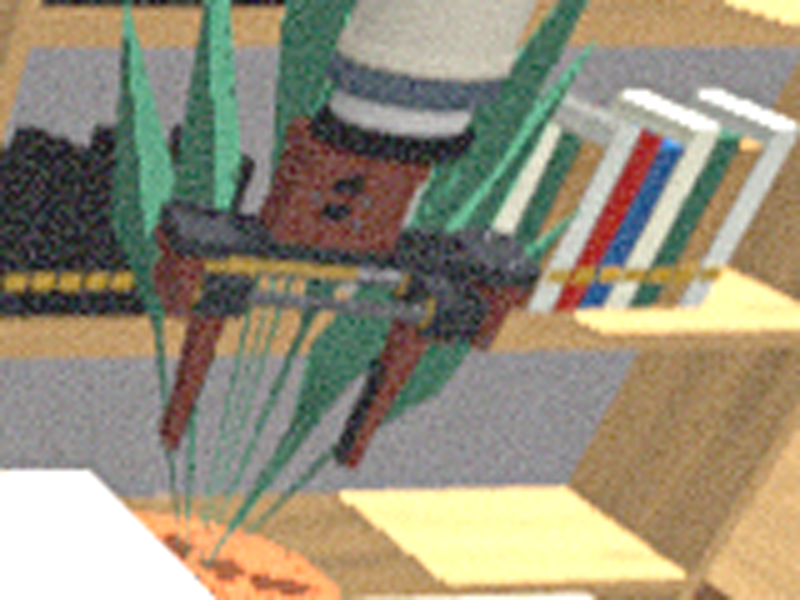

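>>> send_rows(
  moves=[
    [[0,0,0,0,0,0,0.4],[0,0,0,0,0,0,0.4],[0,0,0,0,0,0,0.4],[0,0,0,0,0,0,0.4],[0.2,0.15,0.6,0,0,0,0.4],[0.2,0.15,1.2,0,0,0,0.4],[0.2,0.15,1.8,0,0,0,0.4],[0.2,0.15,2.4,0,0,0,0.4],[0.2,0.15,3.0,0,0,0,0.4],[0.2,0.15,3.0,0,0,0,0.4]],
  ],
)

```text
time_s: 4.75
tool_pos: [615.3, -194.7, 179.0]
ee_rot: [-0.001, 0.681, 0.732, -0.001]
wrist_force: [-0.3, 0.8, 0.5]
gripper_width: 52.4
```

>>> send_rows(
  moves=[
    [[0,0,0,0,0,0,0.5],[0,0,0,0,0,0,0.55],[0,0,0,0,0,0,0.6],[0,0,0,0,0,0,0.65],[0,0,0,0,0,0,0.65],[0,0,0,0,0,0,0.65]],
  ],
  squeeze=10,
)

```text
time_s: 5.25
tool_pos: [616.1, -195.0, 182.0]
ee_rot: [0.0, 0.682, 0.732, 0.0]
wrist_force: [-0.9, -0.7, 1.4]
gripper_width: 34.2
```

```bash
python3 - <<'E'
from h import *
s,d,T=snapw("w5"); print(s["tool_pos"],s["gripper_width"],s["wrist_force"],s["moment"])
a=d["color"][160:290,230:410,::-1]; a=cv2.convertScaleAbs(a,alpha=2.2,beta=20); cv2.imwrite("pics/w5k.png",cv2.resize(a,None,fx=4,fy=4,interpolation=cv2.INTER_CUBIC))
E
```

```text
[ 616.11750348 -195.0016958   181.96829843] 34.20764243124335 [-0.91085898 -0.666559    1.42909192] [-0.03869468  0.06603988  0.00478439]
```

View pics/w5k.png

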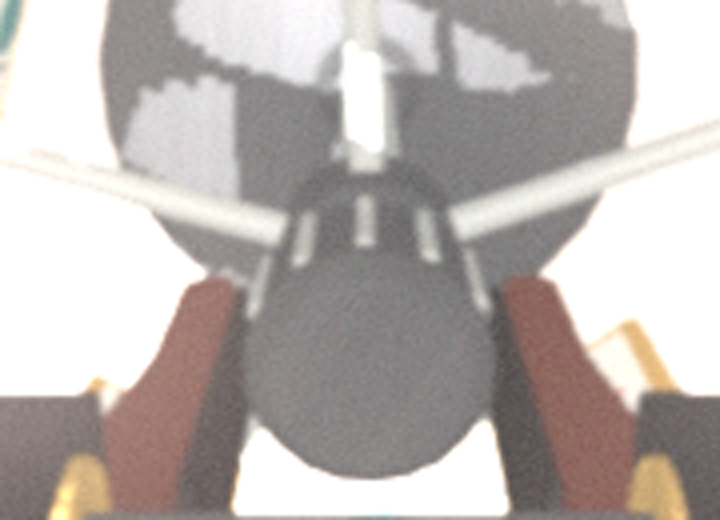

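```bash
python3 - <<'E'
from h import *
d=cam("w3");T=d["T"]
k=back(d,(324.3,199.2),234,T);t=back(d,(319.8,43),180,T);c=back(d,(320.8,99),180,T)
print(k,t,c,np.rad2deg(np.arctan2(*(t-k)[[1,0]])),np.rad2deg(np.arctan2(*(t-c)[[1,0]])),np.linalg.norm((t-k)[:2]))
E
```

```text
[ 617.3599166  -193.58291554  234.        ] [602.29682811 -53.19978911 180.        ] [ 607.16066896 -104.00259044  180.        ] 96.12439639413651 95.4688075904034 141.1889472374014
```

>>> send_rows(
  moves=[
    [[0,0,0,0,0,0,0.8],[0,0,0,0,0,-0.5,0.8],[0,0,0,0,0,-2,0.8],[0,0,0,0,0,-4,0.8],[0,0,0,0,0,-7,0.8],[0,0,0,0,0,-11,0.8],[0,0,0,0,0,-15,0.8],[0,0,0,0,0,-19,0.8],[0,0,0,0,0,-23,0.8],[0,0,0,0,0,-27,0.8],[0,0,0,0,0,-31,0.8],[0,0,0,0,0,-35,0.8]],
  ],
  squeeze=25,
)

```text
time_s: 6.3
tool_pos: [616.7, -194.8, 182.0]
ee_rot: [0.001, 0.428, 0.904, 0.0]
wrist_force: [2.0, 0.8, 2.8]
gripper_width: 33.9
```

>>> send_rows(
  moves=[
    [[0,0,0,0,0,-4,0.8],[0,0,0,0,0,-8,0.8],[0,0,0,0,0,-12,0.8],[0,0,0,0,0,-16,0.8],[0,0,0,0,0,-20,0.8],[0,0,0,0,0,-24,0.8],[0,0,0,0,0,-28,0.8],[0,0,0,0,0,-32,0.8],[0,0,0,0,0,-36,0.8],[0,0,0,0,0,-40,0.8],[0,0,0,0,0,-43,0.8],[0,0,0,0,0,-46,0.8]],
  ],
)

```text
time_s: 7.3
tool_pos: [617.0, -194.1, 182.0]
ee_rot: [0.001, 0.041, 0.999, 0.0]
wrist_force: [3.3, 3.0, 2.2]
gripper_width: 34.1
```

>>> send_rows(
  moves=[
    [[0,0,0,0,0,-1.5,0.8],[0,0,0,0,0,-2.5,0.8],[0,0,0,0,0,-3,0.8],[0,0,0,0,0,-3,0.8],[0,0,0,0,0,-3,0.8],[0,0,0,0,0,-3,0.8]],
  ],
)

```text
time_s: 7.8
tool_pos: [617.0, -194.1, 181.9]
ee_rot: [0.001, 0.016, 1.0, 0.0]
wrist_force: [3.8, 2.9, 2.9]
gripper_width: 34.1
```

```bash
python3 - <<'E'
from h import *
s,d,T=snapw("w6"); print(s["tool_pos"],s["ee_rot"],s["gripper_width"],s["wrist_force"],s["moment"])
E
```

```text
[ 616.99440057 -194.08567662  181.94699075] [1.29571409e-03 1.62102710e-02 9.99867678e-01 4.18215784e-04] 34.05214296853419 [3.78872116 2.87686107 2.91085449] [ 0.62986378 -0.7788943  -0.19687421]
```

View pics/w6.png

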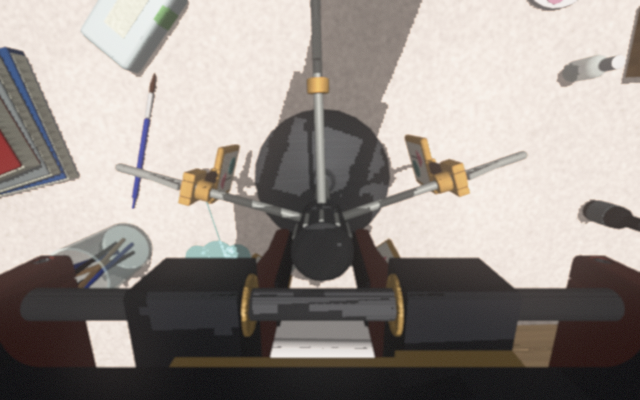

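>>> send_rows(
  moves=[
    [[0,0,0,0,0,0,0.6],[0,0,0,0,0,0,0.5],[0,0,0,0,0,0,0.4],[0,0,0,0,0,0,0.4],[0,0,-2,0,0,0,0.4],[0,0,-5,0,0,0,0.4],[0,0,-9,0,0,0,0.4],[0,0,-10,0,0,0,0.4],[0,0,-10,0,0,0,0.4],[0,0,-10,0,0,0,0.4]],
  ],
)

```text
time_s: 8.68
tool_pos: [616.1, -195.3, 281.3]
ee_rot: [0.0, 0.017, 1.0, -0.0]
wrist_force: [0.8, 0.4, -0.2]
gripper_width: 53.0
```

```bash
python3 - <<'E'
from h import *
s,d,T=snapw("w7"); print(s["time_s"],s["tool_pos"],s["ee_rot"],s["wrist_force"],s["joint_vel"].round(3))
setc(s["tool_pos"]+[0,0,1],q2R(s["ee_rot"])); plan([450,204,250],90)
w=cam("w2"); print(back(w,(338.6,196.9),121,w["T"]))
print("tip,axis pred",proj(d,[472.5,-194.5,180],T),proj(d,[616.5,-194.5,234],T))
E
```

```text
8.6833 [ 616.05654383 -195.30752696  281.30950898] [ 2.36962663e-04  1.69930333e-02  9.99855550e-01 -2.46046576e-04] [ 0.83717302  0.42595154 -0.24769586] [-0.002  0.02   0.061 -0.    -0.01  -0.002]
shift [17.95 39.34  3.2 ] rot [-0.03  0.03 -1.95] dist 433.6648258781777
[448.89157358 208.22980692 121.        ]
tip,axis pred [318.26056659  37.08195107] [323.6385081  207.13566797]
```

View pics/w7.png

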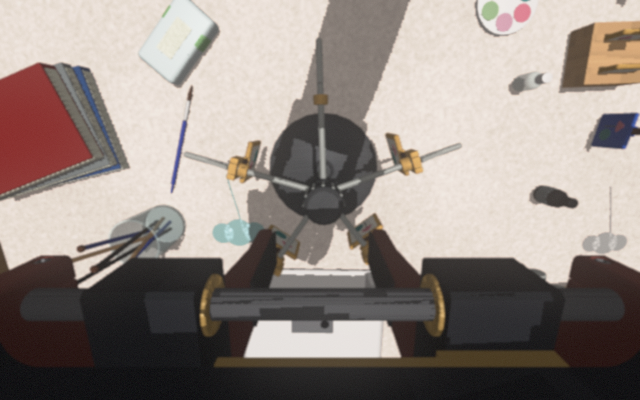

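>>> send_rows(
  moves=[
    [[9,19.5,0,0,0,-2,0.4],[18,39.3,0,0,0,-2,0.4],[18,39.3,0,0,0,-2,0.4],[18,39.3,0,0,0,-2,0.4],[18,39.3,0,0,0,-2,0.4],[18,39.3,0,0,0,-2,0.4],[18,39.3,0,0,0,-2,0.4],[18,39.3,0,0,0,-2,0.4],[18,39.3,0,0,0,-2,0.4],[18,39.3,0,0,0,-2,0.4],[18,39.3,0,0,0,-2,0.4],[18,39.3,0,0,0,-2,0.4]],
  ],
)

```text
time_s: 9.73
tool_pos: [447.0, 206.7, 278.7]
ee_rot: [-0.002, -0.003, 1.0, -0.0]
wrist_force: [-0.2, 0.2, 0.4]
gripper_width: 52.8
```

>>> send_rows(
  moves=[
    [[0,0,0,0,0,0,0.4],[0,0,4,0,0,0,0.4],[0,0,8,0,0,0,0.4],[0,0,11,0,0,0,0.4],[0,0,13,0,0,0,0.4],[0,0,13,0,0,0,0.4],[0,0,13,0,0,0,0.4],[0,0,13,0,0,0,0.4]],
  ],
)

```text
time_s: 10.4
tool_pos: [450.0, 203.1, 152.6]
ee_rot: [0.001, 0.0, 1.0, 0.0]
wrist_force: [0.2, -0.1, 0.4]
gripper_width: 52.8
```

```bash
python3 - <<'E'
from h import *
s,d,T=snapw("w8"); print(s["time_s"],s["tool_pos"],s["ee_rot"],s["joint_vel"].round(3))
setc(s["tool_pos"]+[0,0,1],q2R(s["ee_rot"])); plan([450,204,55],90)
print(proj(d,[450,204,121],T))
a=d["color"][130:290,240:410,::-1]; a=cv2.convertScaleAbs(a,alpha=1.3,beta=20); cv2.imwrite("pics/w8k.png",cv2.resize(a,None,fx=4.5,fy=3.7,interpolation=cv2.INTER_CUBIC))
E
```

```text
10.4 [450.02189784 203.14105619 152.64578402] [6.38833384e-04 6.77868676e-05 9.99999786e-01 1.23500805e-04] [ 0.009 -0.009 -0.029  0.001 -0.002  0.003]
shift [0.01 0.08 9.86] rot [ 0.01  0.07 -0.01] dist 98.649525943227
[323.76349628 211.8579173 ]
```

View pics/w8.png

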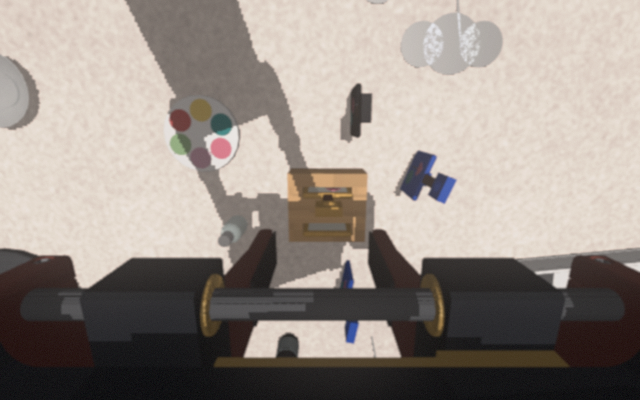

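View pics/w8k.png

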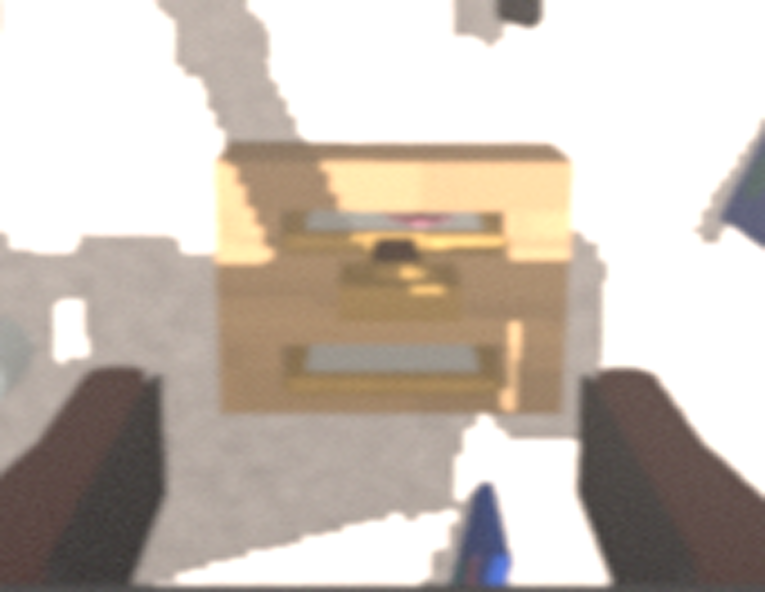

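>>> send_rows(
  moves=[
    [[0,0.1,1,0,0,0,0.45],[0,0.32,3,0,0,0,0.45],[0,0.32,5,0,0,0,0.45],[0,0.32,7,0,0,0,0.45],[0,0.32,8,0,0,0,0.45],[0,0.32,9,0,0,0,0.45],[0,0.32,9.8,0,0,0,0.45],[0,0.32,9.8,0,0,0,0.45],[0,0.32,9.8,0,0,0,0.45],[0,0.32,9.8,0,0,0,0.45]],
  ],
)

```text
time_s: 11.28
tool_pos: [449.8, 207.3, 54.5]
ee_rot: [0.001, -0.001, 1.0, 0.0]
wrist_force: [-0.1, 0.4, 0.2]
gripper_width: 48.5
```

```bash
python3 - <<'E'
from h import *
s,d,T=snapw("w9"); print(s["time_s"],s["tool_pos"],s["gripper_width"],s["wrist_force"])
print(proj(d,[450,206,121],T))
a=d["color"][130:290,240:410,::-1]; a=cv2.convertScaleAbs(a,alpha=1.3,beta=20); cv2.imwrite("pics/w9k.png",cv2.resize(a,None,fx=4.5,fy=3.7,interpolation=cv2.INTER_CUBIC))
snap("scene","s9"); crop("s9",360,120,500,250,4.5)
E
```

```text
11.2833 [449.83195052 207.31149588  54.50296163] 48.464853649048116 [-0.11188919  0.44170069  0.20657789]
[320.45099216 269.61830726]
```

View pics/w9k.png

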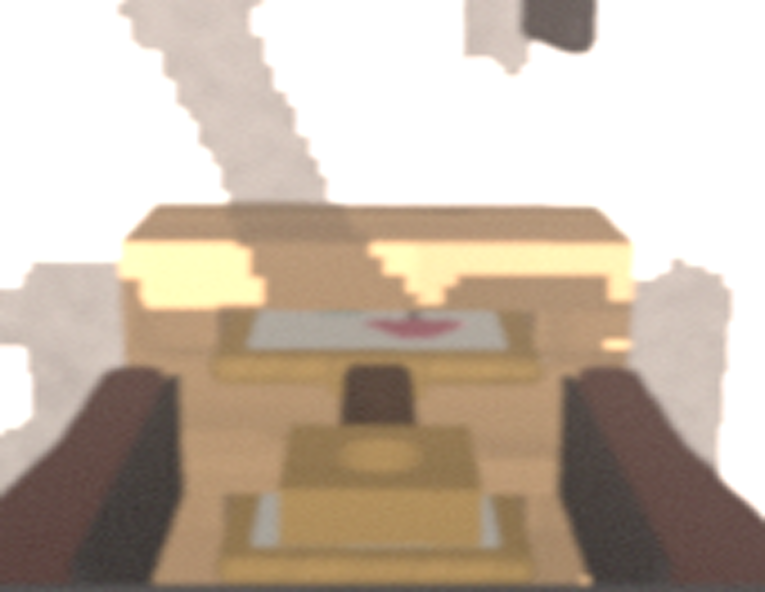

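View pics/s9_c360_120.png

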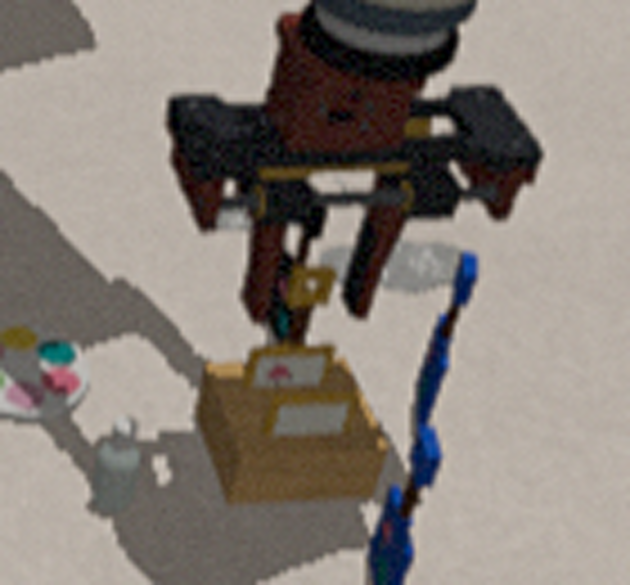

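>>> send_rows(
  moves=[
    [[0,0.1,0,0,0,0,0.55],[0,0.1,0,0,0,0,0.62],[0,0.1,0,0,0,0,0.66],[0,0.1,0,0,0,0,0.7],[0,0.1,0,0,0,0,0.74],[0,0.1,0,0,0,0,0.78],[0,0.1,0,0,0,0,0.85],[0,0.1,0,0,0,0,0.85],[0,0.1,0,0,0,0,0.85]],
  ],
  squeeze=12,
)

```text
time_s: 12.13
tool_pos: [449.2, 208.1, 53.4]
ee_rot: [-0.0, -0.001, 1.0, 0.0]
wrist_force: [0.5, 0.1, 0.1]
gripper_width: 21.7
```

>>> send_rows(
  moves=[
    [[0,0,0,0,0,0,0.9],[0,0,-0.5,0,0,0,0.9],[0,0,-1.5,0,0,0,0.9],[0,0,-3,0,0,0,0.9],[0,0,-5,0,0,0,0.9],[0,0,-8,0,0,0,0.9],[0,0,-11,0,0,0,0.9],[0,0,-13,0,0,0,0.9],[0,0,-13,0,0,0,0.9],[0,0,-13,0,0,0,0.9]],
  ],
  squeeze=30,
)

```text
time_s: 12.97
tool_pos: [449.9, 208.3, 185.2]
ee_rot: [0.002, -0.001, 1.0, 0.001]
wrist_force: [-0.5, 0.3, -1.9]
gripper_width: 21.7
```

```bash
python3 - <<'E'
from h import *
s,d,T=snapw("w10"); print(s["time_s"],s["tool_pos"],s["gripper_width"],s["wrist_force"])
setc(s["tool_pos"]+[0,0,1],q2R(s["ee_rot"])); plan([425,-194.5,183],90)
snap("scene","s10"); crop("s10",360,80,500,250,3.5)
E
```

```text
12.9667 [449.94755423 208.32047251 185.18123791] 21.675815850735383 [-0.50869906  0.26388382 -1.87069615]
shift [  2.55 -40.28   0.26] rot [0.07 0.18 0.08] dist 403.6047990464491
```

View pics/s10_c360_80.png

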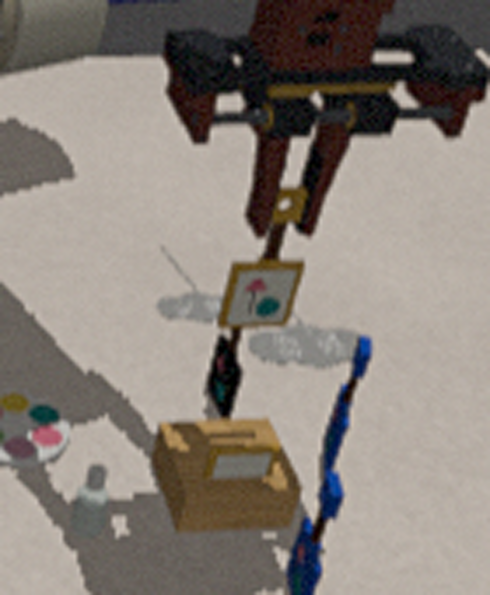

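View pics/w10.png

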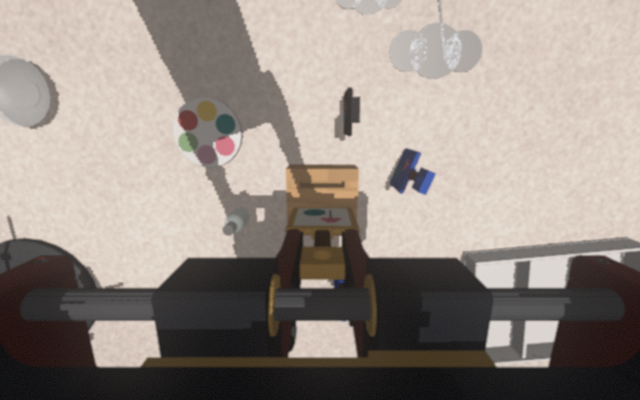

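>>> send_rows(
  moves=[
    [[1,-1.5,0,0,0,0,0.9],[2.5,-4.5,0,0,0,0,0.9],[2.5,-8.5,0,0,0,0,0.9],[2.5,-12.5,0,0,0,0,0.9],[2.5,-16.5,0,0,0,0,0.9],[2.5,-20.5,0,0,0,0,0.9],[2.5,-24.5,0,0,0,0,0.9],[2.5,-28.5,0,0,0,0,0.9],[2.5,-32.5,0,0,0,0,0.9],[2.5,-36.5,0,0,0,0,0.9],[2.5,-39.3,0,0,0,0,0.9],[2.5,-40.3,0,0,0,0,0.9]],
  ],
)

```text
time_s: 14.07
tool_pos: [423.3, -198.1, 180.7]
ee_rot: [-0.002, 0.001, 1.0, 0.0]
wrist_force: [0.3, 0.7, -0.4]
gripper_width: 21.9
```

>>> send_rows(
  moves=[
    [[0,0,0,0,0,0,0.9],[0,0,1,0,0,0,0.9],[0,0,3,0,0,0,0.9],[0,0,5,0,0,0,0.9],[0,0,6,0,0,0,0.9],[0,0,6.2,0,0,0,0.9],[0,0,6.2,0,0,0,0.9],[0,0,6.2,0,0,0,0.9]],
  ],
)

```text
time_s: 14.73
tool_pos: [425.2, -194.4, 122.2]
ee_rot: [0.001, -0.001, 1.0, -0.0]
wrist_force: [0.8, 0.5, -0.1]
gripper_width: 21.4
```

```bash
python3 - <<'E'
from h import *
s,d,T=snapw("w11"); print(s["time_s"],s["tool_pos"],s["ee_rot"],s["gripper_width"],s["wrist_force"])
for p in ([472.5,-194.5,180],[616.5,-194.5,234],[425,-194.5,180]): print(proj(d,p,T))
s=snap("scene","s11"); crop("s11",190,110,330,250,4.2); crop("w11",220,160,420,300,4)
for p in ([472.5,-194.5,180],[616.5,-194.5,234],[425,-194.5,180]): print(proj(s,p))
E
```

```text
14.7333 [ 425.19496519 -194.36762803  122.22381459] [ 5.14795304e-04 -1.25888154e-03  9.99999050e-01 -2.24725063e-04] 21.35947145498051 [ 0.7598092   0.48258771 -0.05781985]
[322.39509566 339.90986149]
[321.4437865  659.51527068]
[322.71731021 260.95871981]
[261.67035706 172.91730276]
[256.46698153 197.60133241]
[262.3617168  160.36022256]
```

View pics/w11.png

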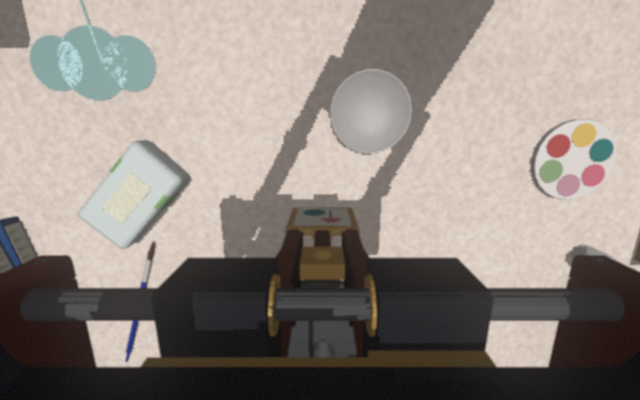

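View pics/s11_c190_110.png

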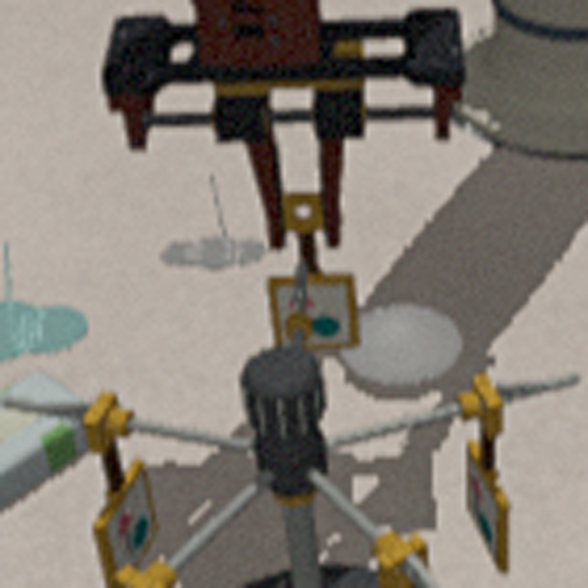

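View pics/w11_c220_160.png

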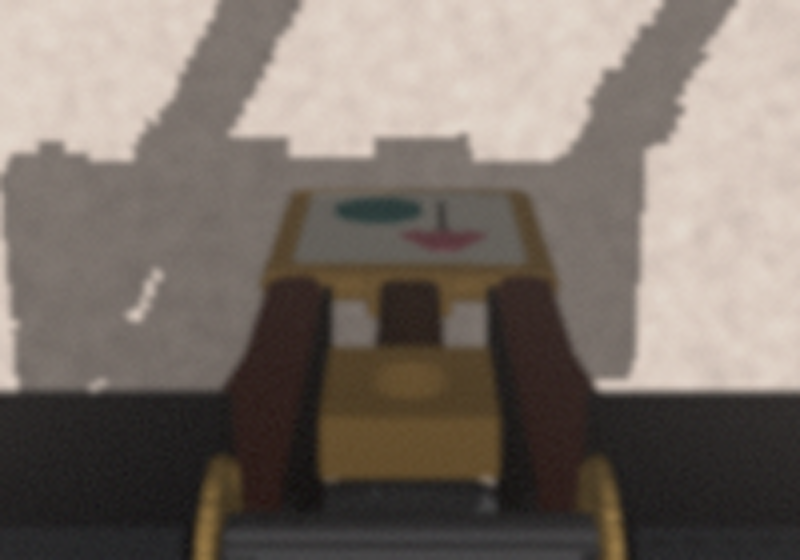

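```bash
python3 - <<'E'
import cv2
a=cv2.imread("pics/s11.png"); a=cv2.convertScaleAbs(a[145:205,235:290],alpha=1.5,beta=10); cv2.imwrite("pics/s11k.png",cv2.resize(a,None,fx=10,fy=10,interpolation=cv2.INTER_CUBIC))
E
```

```text
(no output)
```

View pics/s11k.png

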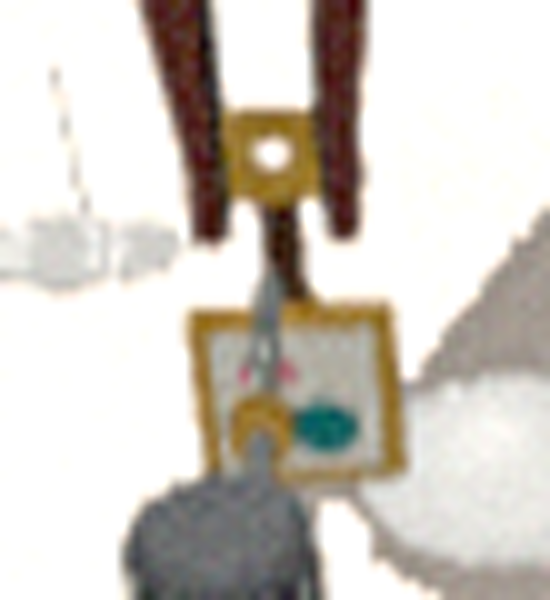

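>>> send_rows(
  moves=[
    [[-0.5,0,0,0,0,0,0.9],[-1.2,0,0,0,0,0,0.9],[-2,0,0,0,0,0,0.9],[-2.8,0,0,0,0,0,0.9],[-3.4,0,0,0,0,0,0.9],[-3.8,0,0,0,0,0,0.9],[-4,0,0,0,0,0,0.9],[-4,0,0,0,0,0,0.9],[-4,0,0,0,0,0,0.9]],
  ],
)

```text
time_s: 15.58
tool_pos: [464.7, -194.8, 121.2]
ee_rot: [-0.0, -0.001, 1.0, 0.0]
wrist_force: [0.5, 0.4, -1.4]
gripper_width: 21.7
```

```bash
python3 - <<'E'
from h import *
s=ctrl=None
s,d,T=snapw("w12"); print(s["time_s"],s["tool_pos"],s["ee_rot"],s["gripper_width"],s["wrist_force"])
s=snap("scene","s12"); print(proj(s,[472.5,-194.5,180]),proj(s,[465,-194.5,180]))
a=cv2.imread("pics/s12.png"); a=cv2.convertScaleAbs(a[145:205,235:290],alpha=1.5,beta=10); cv2.imwrite("pics/s12k.png",cv2.resize(a,None,fx=10,fy=10,interpolation=cv2.INTER_CUBIC))
E
```

```text
15.5833 [ 464.72293725 -194.83869713  121.23689342] [-2.17963300e-04 -7.49330765e-04  9.99999694e-01  6.14393978e-05] 21.66616056334926 [ 0.48391077  0.39581387 -1.39810145]
[261.67035706 172.91730276] [261.7835137  170.86205276]
```

View pics/s12k.png

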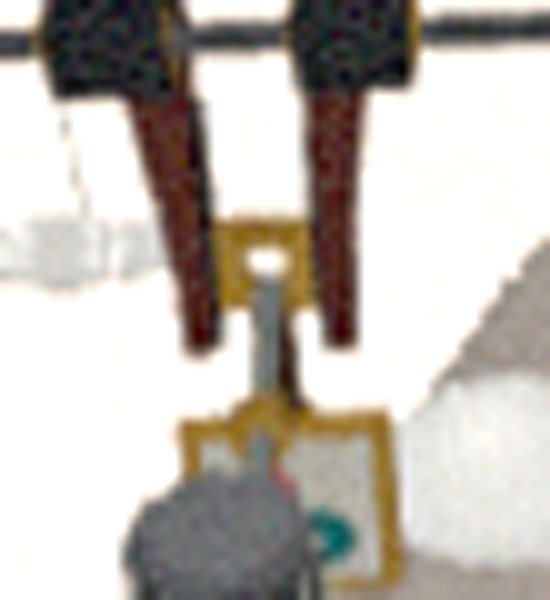

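View pics/w12.png

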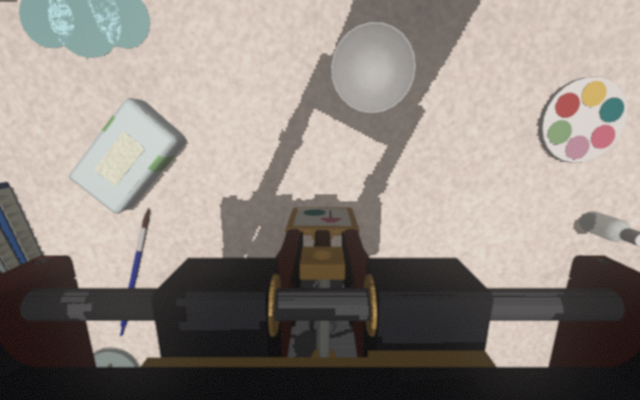

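>>> send_rows(
  moves=[
    [[-0.1,0,-0.1,0,0,0,0.9],[-0.3,0,-0.1,0,0,0,0.9],[-0.5,0,-0.1,0,0,0,0.9],[-0.7,0,-0.1,0,0,0,0.9],[-0.9,0,-0.1,0,0,0,0.9],[-1.1,0,-0.1,0,0,0,0.9],[-1.2,0,-0.1,0,0,0,0.9],[-1.2,0,-0.1,0,0,0,0.9],[-1.2,0,-0.1,0,0,0,0.9]],
  ],
)

```text
time_s: 16.43
tool_pos: [476.8, -194.8, 122.3]
ee_rot: [-0.0, -0.001, 1.0, 0.0]
wrist_force: [-0.2, -0.1, -1.0]
gripper_width: 21.4
```

```bash
python3 - <<'E'
from h import *
s,d,T=snapw("w13"); print(s["time_s"],s["tool_pos"],s["gripper_width"],s["wrist_force"],s["moment"])
s=snap("scene","s13"); print(proj(s,[477,-194.5,180]))
a=cv2.imread("pics/s13.png"); a=cv2.convertScaleAbs(a[145:205,235:290],alpha=1.5,beta=10); cv2.imwrite("pics/s13k.png",cv2.resize(a,None,fx=10,fy=10,interpolation=cv2.INTER_CUBIC))
a=cv2.convertScaleAbs(d["color"][200:370,260:390,::-1],alpha=1.8,beta=10); cv2.imwrite("pics/w13k.png",cv2.resize(a,None,fx=4,fy=3.5,interpolation=cv2.INTER_CUBIC))
E
```

```text
16.4333 [ 476.79310017 -194.83958117  122.29625417] 21.390328167835914 [-0.16173285 -0.11142671 -1.00476118] [ 0.004624    0.01870747 -0.01441922]
[261.60170946 174.16414048]
```

View pics/s13k.png

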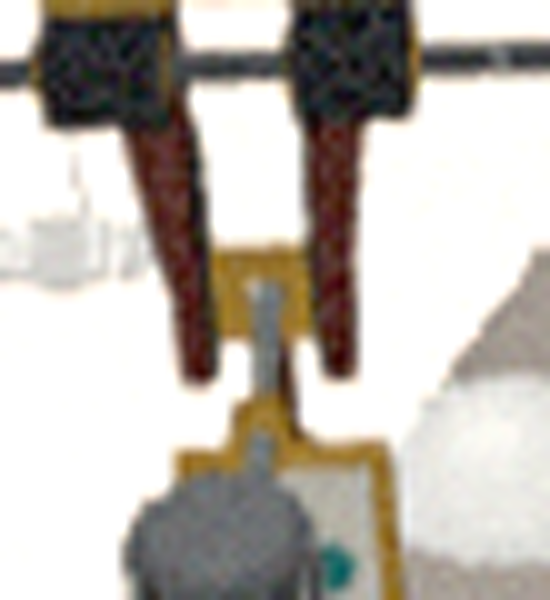

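View pics/w13k.png

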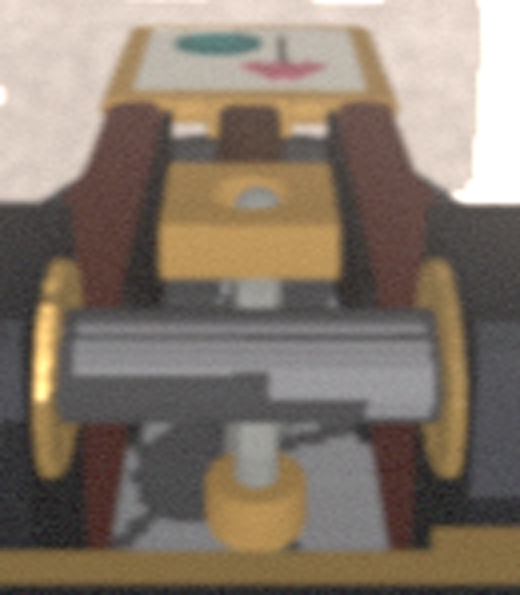

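>>> send_rows(
  moves=[
    [[-0.2,0,0,0,0,0,0.9],[-0.4,0,0,0,0,0,0.9],[-0.6,0,0,0,0,0,0.9],[-0.8,0,0,0,0,0,0.9],[-1.0,0,0,0,0,0,0.9],[-1.0,0,0,0,0,0,0.9]],
  ],
)

```text
time_s: 17.03
tool_pos: [487.1, -194.8, 122.3]
ee_rot: [-0.0, -0.001, 1.0, 0.0]
wrist_force: [0.3, 0.6, -1.0]
gripper_width: 21.8
```

>>> send_rows(
  moves=[
    [[-0.2,0,0,0,0,0,0.9],[-0.4,0,0,0,0,0,0.9],[-0.6,0,0,0,0,0,0.9],[-0.6,0,0,0,0,0,0.9]],
  ],
)

```text
time_s: 17.37
tool_pos: [493.2, -194.7, 122.6]
ee_rot: [0.0, -0.001, 1.0, 0.0]
wrist_force: [0.4, -0.3, 1.0]
gripper_width: 21.4
```

>>> send_rows(
  moves=[
    [[-0.2,0,0,0,0,0,0.9],[-0.4,0,0,0,0,0,0.9],[-0.4,0,0,0,0,0,0.9]],
  ],
)

```text
time_s: 17.62
tool_pos: [497.2, -194.8, 122.5]
ee_rot: [0.0, -0.001, 1.0, 0.0]
wrist_force: [-0.2, 1.3, 0.9]
gripper_width: 21.8
```

>>> send_rows(
  moves=[
    [[-0.2,0,0,0,0,0,0.9],[-0.3,0,0,0,0,0,0.9],[-0.3,0,0,0,0,0,0.9]],
  ],
)

```text
time_s: 17.87
tool_pos: [500.0, -194.8, 122.4]
ee_rot: [0.0, -0.001, 1.0, 0.0]
wrist_force: [-1.1, 1.2, 0.1]
gripper_width: 21.6
```

>>> send_rows(
  moves=[
    [[-0.2,0,0,0,0,0,0.9],[-0.3,0,0,0,0,0,0.9],[-0.3,0,0,0,0,0,0.9]],
  ],
)

```text
time_s: 18.12
tool_pos: [503.0, -194.8, 122.3]
ee_rot: [0.0, -0.001, 1.0, 0.0]
wrist_force: [-0.8, 1.0, 0.2]
gripper_width: 21.8
```

>>> send_rows(
  moves=[
    [[-0.2,0,0,0,0,0,0.9],[-0.3,0,0,0,0,0,0.9],[-0.3,0,0,0,0,0,0.9]],
  ],
)

```text
time_s: 18.37
tool_pos: [506.1, -194.8, 122.3]
ee_rot: [0.0, -0.001, 1.0, -0.0]
wrist_force: [-0.6, 1.0, 1.5]
gripper_width: 21.7
```

```bash
python3 - <<'E'
from h import *
s,d,T=snapw("w14"); print(s["time_s"],s["tool_pos"],s["gripper_width"],s["wrist_force"],s["moment"])
s=snap("scene","s14")
a=cv2.imread("pics/s14.png"); a=cv2.convertScaleAbs(a[145:205,235:290],alpha=1.5,beta=10); cv2.imwrite("pics/s14k.png",cv2.resize(a,None,fx=10,fy=10,interpolation=cv2.INTER_CUBIC))
a=cv2.convertScaleAbs(d["color"][200:370,260:390,::-1],alpha=1.8,beta=10); cv2.imwrite("pics/w14k.png",cv2.resize(a,None,fx=4,fy=3.5,interpolation=cv2.INTER_CUBIC))
E
```

```text
18.3667 [ 506.05683216 -194.81516257  122.34859611] 21.678425724856606 [-0.59488872  1.02545229  1.45870765] [0.1844575  0.105957   0.03810333]
```

View pics/s14k.png

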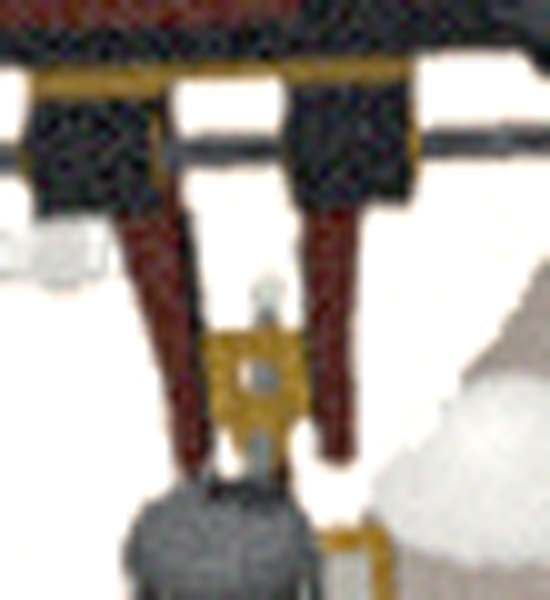

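View pics/w14k.png

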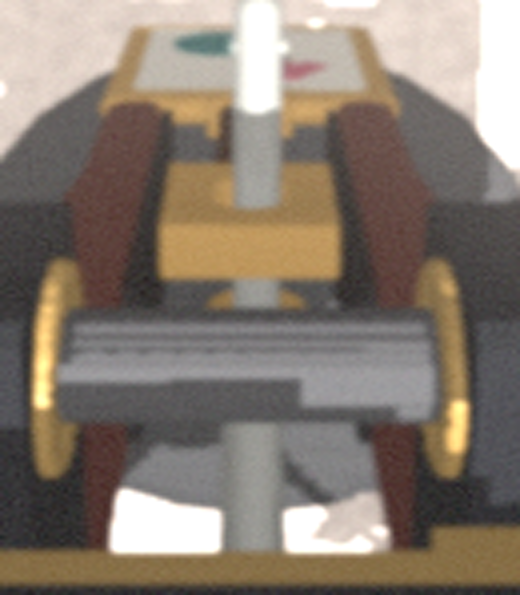

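>>> send_rows(
  moves=[
    [[-0.15,0,0,0,0,0,0.9],[-0.3,0,0,0,0,0,0.9],[-0.3,0,0,0,0,0,0.9]],
  ],
)

```text
time_s: 18.72
tool_pos: [509.1, -194.8, 122.4]
ee_rot: [0.0, -0.001, 1.0, -0.0]
wrist_force: [0.2, 0.1, 0.8]
gripper_width: 21.4
```

>>> send_rows(
  moves=[
    [[-0.1,0,0,0,0,0,0.9],[-0.2,0,0,0,0,0,0.9],[-0.2,0,0,0,0,0,0.9]],
  ],
)

```text
time_s: 18.97
tool_pos: [511.0, -194.8, 122.3]
ee_rot: [0.0, -0.001, 1.0, 0.0]
wrist_force: [-0.9, 1.3, 0.8]
gripper_width: 21.7
```

>>> send_rows(
  moves=[
    [[-0.1,0,0,0,0,0,0.9],[-0.1,0,0,0,0,0,0.9]],
  ],
)

```text
time_s: 19.13
tool_pos: [512.0, -194.8, 122.4]
ee_rot: [0.0, -0.001, 1.0, -0.0]
wrist_force: [0.4, 0.9, 0.7]
gripper_width: 21.4
```

>>> send_rows(
  moves=[
    [[-0.1,0,0,0,0,0,0.9],[-0.1,0,0,0,0,0,0.9]],
  ],
)

```text
time_s: 19.3
tool_pos: [512.9, -194.8, 122.4]
ee_rot: [0.0, -0.001, 1.0, -0.0]
wrist_force: [-0.6, 0.8, 1.3]
gripper_width: 21.5
```

>>> send_rows(
  moves=[
    [[-0.1,0,0,0,0,0,0.9],[-0.1,0,0,0,0,0,0.9]],
  ],
)

```text
time_s: 19.47
tool_pos: [513.9, -194.9, 122.4]
ee_rot: [0.0, -0.001, 1.0, -0.0]
wrist_force: [-0.1, 0.7, 1.1]
gripper_width: 21.4
```

```bash
python3 - <<'E'
from h import *
s,d,T=snapw("w15"); print(s["time_s"],s["tool_pos"],s["gripper_width"],s["wrist_force"],s["moment"])
s=snap("scene","s15")
a=cv2.imread("pics/s15.png"); a=cv2.convertScaleAbs(a[160:205,235:290],alpha=1.5,beta=10); cv2.imwrite("pics/s15k.png",cv2.resize(a,None,fx=11,fy=11,interpolation=cv2.INTER_CUBIC))
a=cv2.convertScaleAbs(d["color"][200:370,260:390,::-1],alpha=1.5,beta=0); cv2.imwrite("pics/w15k.png",cv2.resize(a,None,fx=4,fy=3.5,interpolation=cv2.INTER_CUBIC))
E
```

```text
19.4667 [ 513.9392333 -194.861485   122.3668223] 21.39159339905969 [-0.07514481  0.70416001  1.10669071] [0.1198515  0.01826793 0.04302402]
```

View pics/s15k.png

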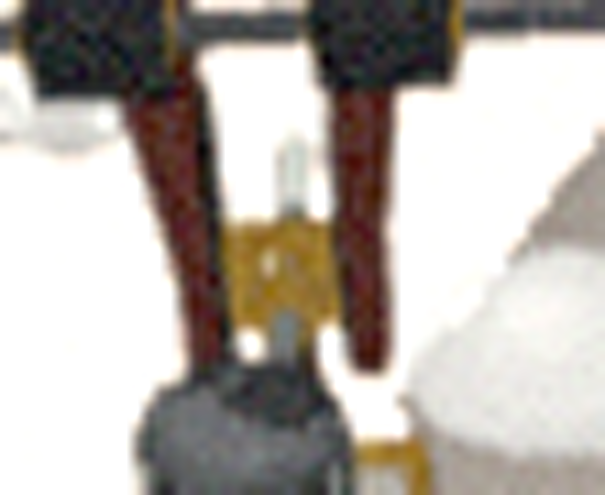

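View pics/w15k.png

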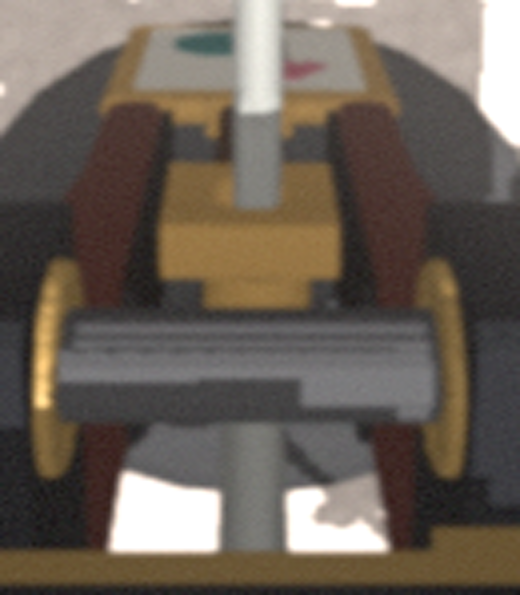

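>>> send_rows(
  moves=[
    [[-0.1,0,0,0,0,0,0.9],[-0.1,0,0,0,0,0,0.9]],
  ],
)

```text
time_s: 19.73
tool_pos: [515.0, -194.9, 122.3]
ee_rot: [0.0, -0.001, 1.0, -0.0]
wrist_force: [1.8, -0.8, -0.3]
gripper_width: 21.5
```

>>> send_rows(
  moves=[
    [[-0.1,0,0,0,0,0,0.9],[-0.1,0,0,0,0,0,0.9]],
  ],
)

```text
time_s: 19.9
tool_pos: [515.8, -194.9, 122.1]
ee_rot: [-0.0, -0.001, 1.0, 0.0]
wrist_force: [0.2, -0.0, -2.0]
gripper_width: 21.6
```

```bash
python3 - <<'E'
from h import *
s,d,T=snapw("w16"); print(s["time_s"],s["tool_pos"],s["gripper_width"],s["wrist_force"],s["moment"])
a=cv2.convertScaleAbs(d["color"][220:320,290:360,::-1],alpha=1.5,beta=0); cv2.imwrite("pics/w16k.png",cv2.resize(a,None,fx=7,fy=5.5,interpolation=cv2.INTER_CUBIC))
E
```

```text
19.9 [ 515.82918101 -194.86899072  122.06151019] 21.5634577016168 [ 0.24792253 -0.02227223 -2.02969404] [ 0.02060207 -0.02357504 -0.01910692]
```

View pics/w16k.png

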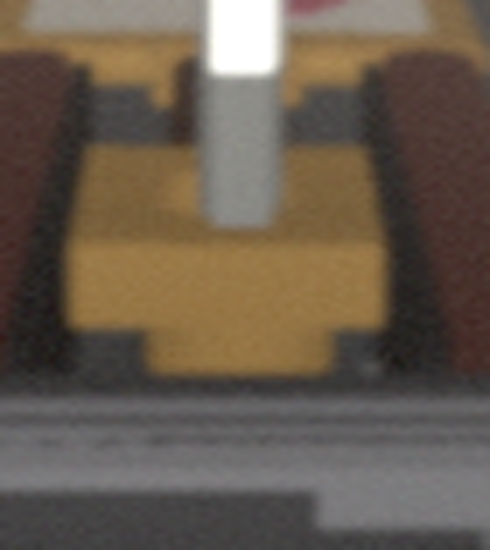

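>>> send_rows(
  moves=[
    [[0,0.05,0.04,0,0,0,0.9],[0,0.08,0.08,0,0,0,0.9],[0,0.08,0.08,0,0,0,0.9],[0,0.08,0.08,0,0,0,0.9]],
  ],
)

```text
time_s: 20.28
tool_pos: [515.7, -194.0, 121.5]
ee_rot: [-0.0, -0.001, 1.0, 0.0]
wrist_force: [0.2, -0.0, -0.9]
gripper_width: 21.7
```

```bash
python3 - <<'E'
from h import *
s,d,T=snapw("w17"); print(s["time_s"],s["tool_pos"],s["gripper_width"],s["wrist_force"],s["moment"])
a=cv2.convertScaleAbs(d["color"][220:320,290:360,::-1],alpha=1.5,beta=0); cv2.imwrite("pics/w17k.png",cv2.resize(a,None,fx=7,fy=5.5,interpolation=cv2.INTER_CUBIC))
E
```

```text
20.2833 [ 515.73050366 -193.98288431  121.49907148] 21.729886357198826 [ 0.15274883 -0.02719948 -0.85519839] [ 0.02510044 -0.02375784 -0.00543905]
```

View pics/w17k.png

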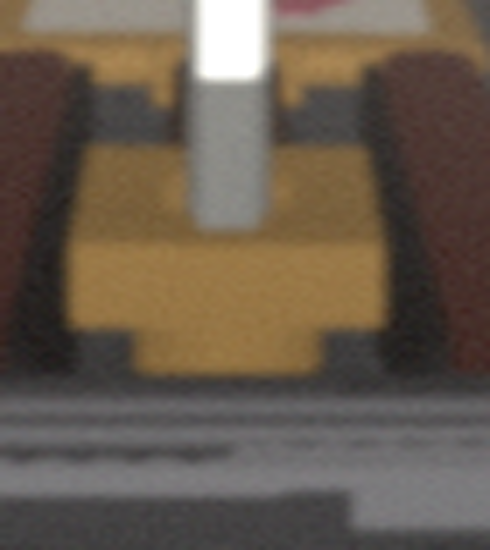

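>>> send_rows(
  moves=[
    [[0,0,0.03,0,0,0,0.72],[0,0,0.03,0,0,0,0.7],[0,0,0.03,0,0,0,0.66],[0,0,0.03,0,0,0,0.6],[0,0,0.03,0,0,0,0.55],[0,0,0.03,0,0,0,0.5],[0,0,0.03,0,0,0,0.5],[0,0,0.03,0,0,0,0.5],[0,0,0.03,0,0,0,0.5]],
  ],
)

```text
time_s: 21.08
tool_pos: [515.8, -194.0, 121.3]
ee_rot: [-0.0, -0.001, 1.0, 0.0]
wrist_force: [1.0, 0.0, 0.3]
gripper_width: 43.6
```

```bash
python3 - <<'E'
from h import *
s,d,T=snapw("w18"); print(s["time_s"],s["tool_pos"],s["gripper_width"],s["wrist_force"],s["moment"])
a=cv2.convertScaleAbs(d["color"][180:340,250:390,::-1],alpha=1.5,beta=0); cv2.imwrite("pics/w18k.png",cv2.resize(a,None,fx=4,fy=3.7,interpolation=cv2.INTER_CUBIC))
E
```

```text
21.0833 [ 515.76403372 -194.01113344  121.28341246] 43.64556999396291 [1.02025508 0.04225471 0.33162007] [ 0.0111626  -0.00847444  0.01893548]
```

View pics/w18k.png

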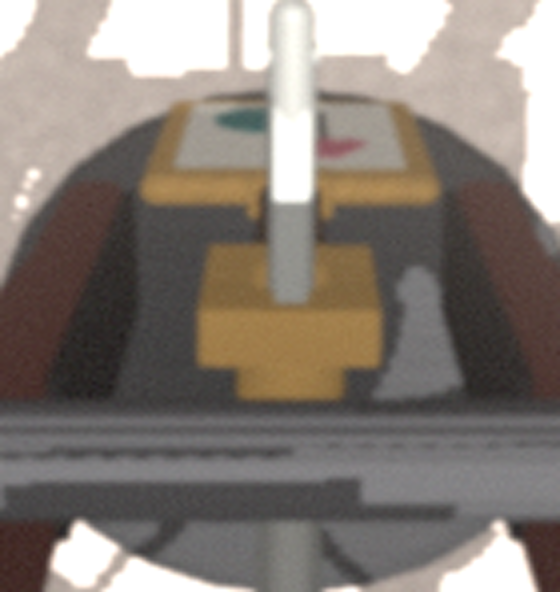

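>>> send_rows(
  moves=[
    [[0,0,-0.5,0,0,0,0.5],[0,0,-1.5,0,0,0,0.5],[0,0,-3,0,0,0,0.5],[0,0,-5,0,0,0,0.5],[0,0,-8,0,0,0,0.5],[0,0,-11,0,0,0,0.5],[3,0,-14,0,0,0,0.5],[6,0,-15,0,0,0,0.5],[8,0,-15,0,0,0,0.5],[8,0,-15,0,0,0,0.5],[8,0,-15,0,0,0,0.5],[8,0,-15,0,0,0,0.5]],
  ],
)

```text
time_s: 22.13
tool_pos: [436.2, -194.1, 271.3]
ee_rot: [0.0, -0.001, 1.0, 0.0]
wrist_force: [0.1, 0.1, -0.1]
gripper_width: 44.0
```

```bash
python3 - <<'E'
from h import *
s,d,T=snapw("w19"); print(s["time_s"],s["tool_pos"],s["gripper_width"],s["wrist_force"])
print("tip pred",proj(d,[472.5,-194.5,180],T))
snap("scene","s19"); crop("s19",190,110,340,270,3.8); crop("w19",240,120,400,300,3.3); snap("top","t19"); crop("t19",310,100,470,260,3.7)
E
```

```text
22.1333 [ 436.17430866 -194.09601848  271.33953996] 44.01403641625886 [ 0.14381064  0.07619955 -0.12626504]
tip pred [322.09792351 229.55743068]
```

View pics/s19_c190_110.png

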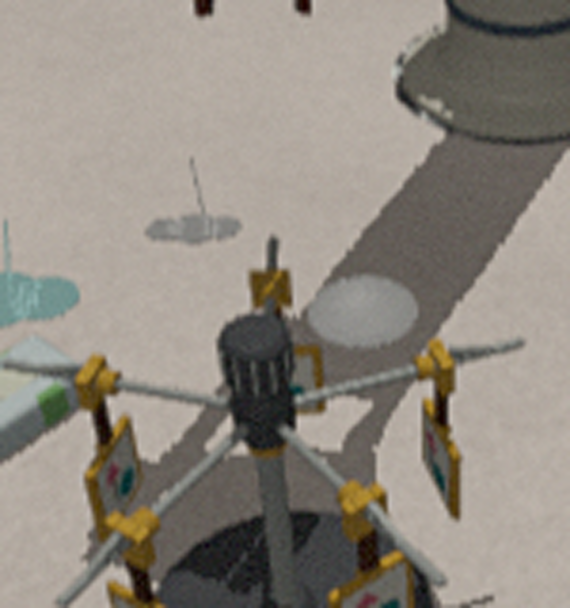

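View pics/w19_c240_120.png

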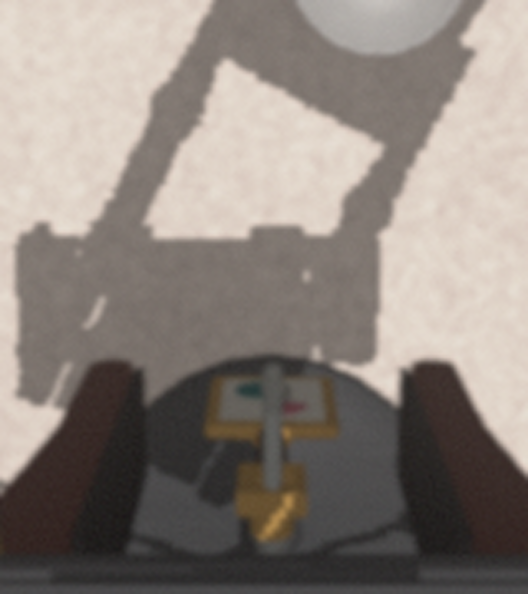

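View pics/w19.png

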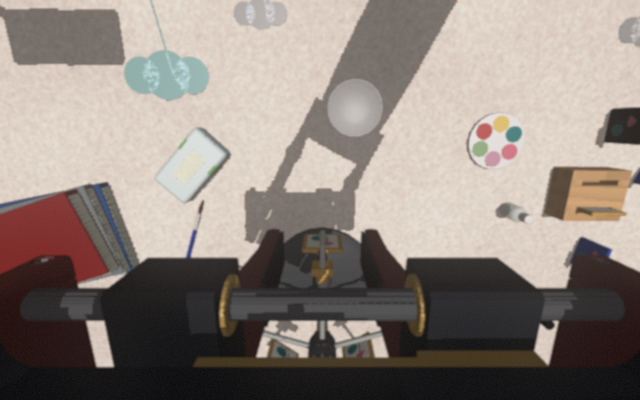

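```bash
python3 - <<'E'
import cv2, numpy as np
def z(n,x0,y0,x1,y1,f):
    a=cv2.imread(f"pics/{n}.png")[y0:y1,x0:x1]; return cv2.convertScaleAbs(cv2.resize(a,None,fx=f,fy=f,interpolation=cv2.INTER_CUBIC),alpha=1.4,beta=10)
A=z("s19",240,160,285,205,8); B=z("s11",240,160,285,205,8)
cv2.imwrite("pics/cmp.png",np.hstack([A,B]))
cv2.imwrite("pics/w19z.png",z("w19",290,220,355,300,7))
E
```

```text
(no output)
```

View pics/cmp.png

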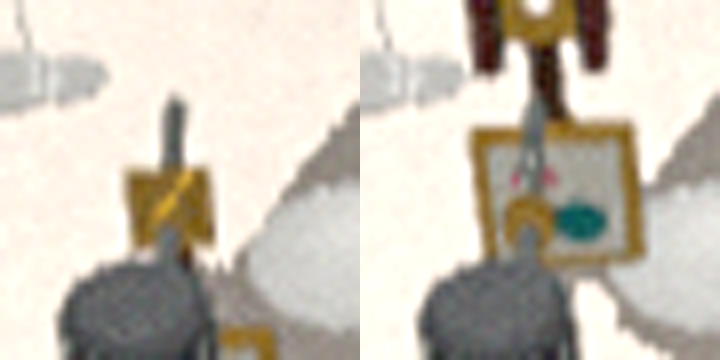

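View pics/w19z.png

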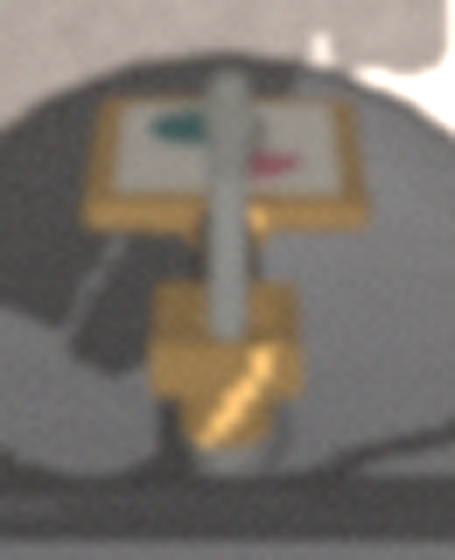

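```bash
python3 - <<'E'
from h import *
d=cam("w19");T=d["T"]
for p in ([511.5,-194,183],[511.5,-194,189],[511.5,-194,188.5],[519.5,-194,188.5],[472.5,-194,183],[532,-194,187]):
    q=proj(d,p,T); print(p,q,(q-[290,220])*7)
E
```

```text
[511.5, -194, 183] [322.50117672 265.89744489] [227.50823701 321.28211421]
[511.5, -194, 189] [322.50868484 268.56684065] [227.56079385 339.96788453]
[511.5, -194, 188.5] [322.50804844 268.34058016] [227.55633908 338.3840611 ]
[519.5, -194, 188.5] [322.48952621 275.41949171] [227.42668345 387.936442  ]
[472.5, -194, 183] [322.59319386 230.56625452] [228.15235703  73.96378162]
[532, -194, 187] [322.45940981 285.55271677] [227.21586868 458.86901736]
```

>>> send_rows(
  moves=[
    [[0,0,-3,0,0,0,0.5],[0,3,-5,5,0,0,0.5],[0,7.5,-5,10,0,0,0.5],[-3,7.5,-5,15,0,0,0.5],[-6,7.5,-5,20,0,0,0.5],[-9,7.5,-5,25,0,0,0.5],[-10.4,7.5,-5,30,0,0,0.5],[-10.4,7.5,-5,30,0,0,0.5],[-10.4,7.5,-5,30,0,0,0.5],[-10.4,7.5,-5,30,0,0,0.5]],
  ],
)

```text
time_s: 23.12
tool_pos: [539.6, -118.8, 321.1]
ee_rot: [-0.0, -0.001, 0.966, -0.258]
wrist_force: [0.7, 0.3, 0.3]
gripper_width: 43.9
```

```bash
python3 - <<'E'
from h import *
s,d,T=snapw("w20"); print(s["time_s"],s["tool_pos"],s["ee_rot"],s["wrist_force"])
q=proj(d,[500,-194,183],T); print(q,proj(d,[472.5,-194.5,180],T))
x,y=int(q[0])-40,int(q[1])-35
a=d["color"][max(y,0):y+90,max(x,0):x+90,::-1]; cv2.imwrite("pics/w20k.png",cv2.convertScaleAbs(cv2.resize(a,None,fx=6.5,fy=6.5,interpolation=cv2.INTER_CUBIC),alpha=1.4,beta=5))
E
```

```text
23.1167 [ 539.58353166 -118.7616879   321.14175623] [-1.60411972e-04 -8.24751335e-04  9.66099090e-01 -2.58170182e-01] [0.74456395 0.29342213 0.3235603 ]
[325.65205303 148.85107374] [326.66989284 124.47169516]
```

View pics/w20k.png

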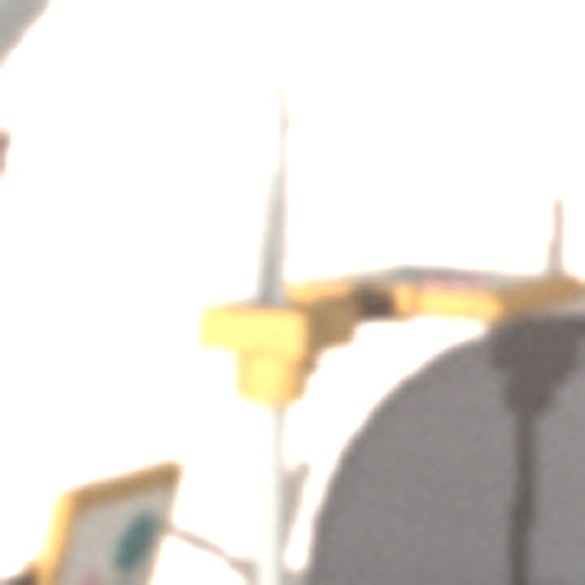

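View pics/w20.png

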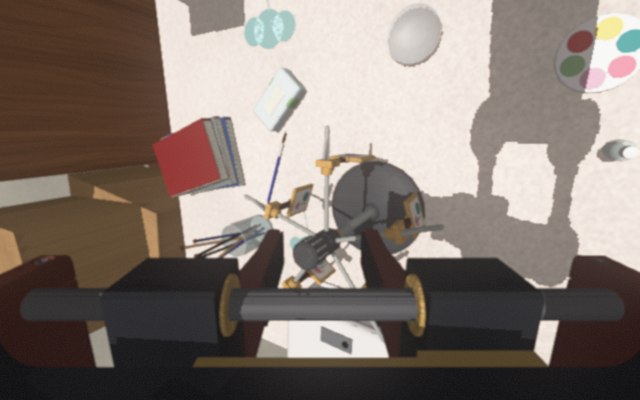

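```bash
python3 - <<'E'
import cv2
a=cv2.imread("pics/w20.png")[118:182,300:360]; cv2.imwrite("pics/w20z.png",cv2.resize(a,None,fx=9,fy=9,interpolation=cv2.INTER_CUBIC))
E
```

```text
(no output)
```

View pics/w20z.png

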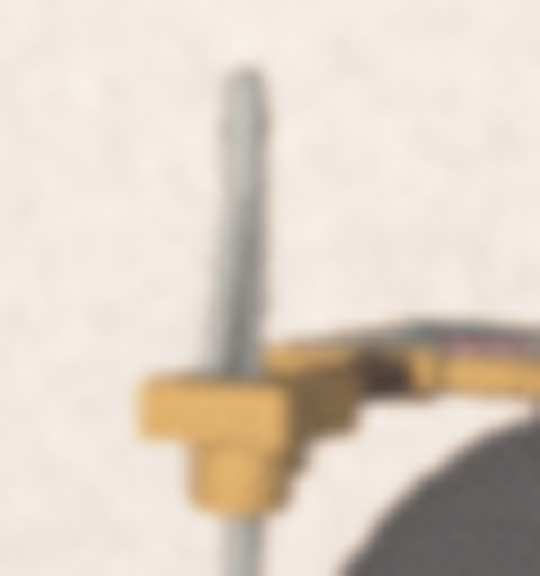

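```bash
python3 - <<'E'
from bench import ctrl
print(ctrl.sign_off()); print(ctrl.get_state()["time_s"])
E
```

```text
the job is handed in; nothing more can be done
None
the job is handed in; nothing more can be done
```

I turned the tree by its knob about 84° so the free branch points to the front. Then I slid the fan from the rest onto it, past the keeper, let go and handed in at about 23 s.

**Last checks**
- **Branch:** after the turn, the tip and knob in the wrist picture matched an angle of about 0. I did not measure the angle again after hanging. The later pictures show no visible turn.
- **Fan and keeper:** the last pictures show the eye plate up against the brass collar. The keeper leaf stands up as a wedge just outside the plate, and the fan hangs upright. The vertical force changed from about +1 N to -2 N as the keeper snapped.
- **Push force:** the wrist force during the push never read more than about 2 N, at the ends of the moves.
- **Other things:** the other fans and table objects looked undisturbed, and the gripper was clear of everything. I did not compare their positions by number.

**What failed or disagreed**
- **First knob grip:** it closed on nothing. The fingertips lie about 41 mm short of the reported TCP, as the wrist and scene pictures both showed. I allowed for this in every later move.
- **Wrist camera:** it placed the rest about 5 mm further to +y than the other cameras. I set the final finger position from a close wrist picture.
- **Collar distance:** I only estimated it from pictures (about 48 mm in from the tip). I stopped just after the snap and did not press against the collar.

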